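Set a shaker's eccentric to its high point on bench centres

TASK

First take away the bottle that stands in front of the crank of the bench centres and stand it upright on the worktop, well clear of the crank. Then swing the gauge arm fully down by its grey side bar so that the sprung plunger rides on the eccentric, and after that turn the spindle by its crank: go through the gauge's lowest reading first, then bring it to its highest reading and let go there. Leave the white salt jar and the low beaker where they stand, and knock nothing over.

Things in the scene. Friction and masses are not known exactly. Their poses are not given: they have to be found in the camera images.
- bench_centres: Fixed fixture. In its frame: steel base plate 14 mm thick (x -42 to 40, y -84 to 92, and a tongue y -38 to 38 back to x 123), two grey uprights 109 mm high (y -58 and 74, x -25 to 25), gauge post at x 83 to 113. Origin on the worktop under the spindle's axis; the spindle lies along y, 90 mm up, crank at the -y end (robot's right). x points away from the robot (turned up to 0.25 rad), z up.
- free_spot (a point): Point on the worktop in front of the fixture's middle (fixture x = -85, y = -20 mm). The worktop is free for 45 mm round it: a bottle set down here is clear of the crank. The tubs and glassware round about (up to 0.2 m high, not listed) are fixed. A tall column fills world x 0.40 to 0.70, y 0.39 to 0.59; a tall board runs from about (0.63, 0.20) back to the left.
- spindle (a joint): Angle of the steel spindle, rad, endless: 0 = crank up; growing tips the crank from up towards fixture +x: handle axis at x = 35 sin(angle), z = 90 + 35 cos(angle) mm in the fixture's frame. Takes 0.1 N m (3 N at the handle), stays where left. On it, under the gauge, an aluminium eccentric (60 mm diameter, 18 thick, centre 8 mm off axis) is clamped at an unknown angle to the crank.
- crank_grip (a point): Middle of the crank's grey handle: a freely revolving round grip, 17 mm thick at its middle and 68 mm long, parallel to the spindle, 35 mm off the spindle's axis, at y = -134 mm in the fixture's frame. The crank arm begins 36 mm from this point; the other end is free.
- crank_axis (a point): Fixed point on the spindle's axis line, centre of the circle that the handle's middle runs on (y = -134 mm, z = 90 mm in the fixture's frame). A bottle is clear of the crank when its middle is more than 120 mm from here, seen from above.
- gauge_arm (a joint): Angle of the swing-down gauge arm, rad: 0 = fully down, level, on its stop, dial over the eccentric; grows as it is raised (to 1.2). It is stiff (friction 0.27 N m), stays where it is left, and needs about 5 N at the bar; press it home against its stop, or the gauge reads short.
- bar_grip (a point): Middle of the grey grip of the gauge arm's side bar: round, 18 mm thick, 58 mm long, parallel to the spindle, 66 mm from the arm's hinge, on the +y side of the dial (y = 73 mm in the fixture's frame). With the arm down it lies at fixture x = 29 mm, z = 165 mm; raised by angle a it lies at x = 95 - 66 cos(a), z = 165 + 66 sin(a) mm.
- gauge_pivot (a point): Fixed point on the axis of the gauge arm's hinge, beside bar_grip (fixture x = 95, y = 73, z = 165 mm). The hinge is parallel to the spindle.
- plunger (a joint): Travel of the gauge's sprung plunger into the dial, m: 0 = fully out (always with the arm raised). Arm down, the eccentric swings it from 0.003 (low spot up) to 0.019 (high spot up) once a turn, a near sine of the spindle's angle. The needle on the white dial (54 mm) facing the robot turns clockwise from straight up, 0.24 rad per mm; the stem's cap rises above the dial.
- amber_jar: Squat amber jar with black cap, 52 mm diameter, 89 mm tall; cap 45 mm diameter from 77 mm up. Origin at the middle of its underside, z up. It or media_bottle stands in front of the crank, the other farther left.
- media_bottle: Clear glass bottle with screw cap, 56 mm diameter, 114 mm tall; cap 38 mm diameter from about 98 mm up. Origin at the middle of its underside, z up.
- beaker_low: Bystander: glass beaker 60 x 55 mm, 74 mm tall, behind the crank. Origin at the middle of its underside.
- salt_jar: Bystander: white plastic jar, 64 mm diameter, 119 mm tall, beside the fixture's left end. Origin at the middle of its underside.
Things that resemble listed ones, but are neither listed nor needed, are in the scene too. Of the things that look like the amber_jar, the larger one is meant.

How it is judged:
By the outcome, as a careful person would: the job done as asked, in the order asked, and still so for the second after the job is handed in, with the robot touching nothing.
It also fails if it takes over 72 s, if anything falls off the work surface, if the arm or the gripper's body presses on something with over 40 N, if the wrist force passes 120 N, or if a joint passes its speed limit or range.

ROBOT

A 6-joint arm with a two-finger parallel gripper is mounted at the origin on a cart in front of the work surface, level with it; the furniture and walls round the work are solid. World frame = base frame: x ahead of the robot, y to its left, z up, the work surface at z = 0. Lengths are in m, angles in rad, forces in N, time in s.
With the tool pointing down it reaches from about 0.4 to 0.825 m from the base axis. Payload 7 kg.
Tool frame: the origin (TCP) lies on the centre line of the jaws, within the pads' length; the fingertips stand 25 mm ahead of it and the grasp point (between the pads) lies 6 mm ahead of it; z points along the fingers, y is the direction in which the jaws open and shut (so a half turn about z gives the same grasp; the last joint's range is limited). The gripper opens to 88 mm and grips with 3 to 60 N. Pads are 19 mm wide; open, the fingers measure 130 mm over their backs; the gripper's body (78 mm by 193 mm) begins 47 mm behind the grasp point.
Start: joints at [1.391, 0.359, 0.012, 0, -1.224, -0.288], TCP at [0.304, 0.602, 0.252] pointing down, gripper open.
Joint ranges: [-3.07, 3.07], [-1.43, 2.12], [-1.02, 1.25], [-3.03, 1.67], [-3.05, -0], [-3.03, 3.03]. Speed limits (rad/s): [2.39, 2.39, 3.01, 3.14, 3.14, 3.14].

INTERFACE

Orientations are given as [roll, pitch, yaw] about the fixed x, y, z axes, in that order (R = Rz(yaw) Ry(pitch) Rx(roll)).
In Python, from station import * gives the robot as it stands. The module is installed in compiled form; this text tells all that it offers.
- The arm moves only by the tool step_arm, never from a script. Its argument "commands" is text: rows parted by semicolons, each of 6 numbers parted by spaces: the shift along the tool's x, y, z in mm, then the turn, a rotation vector about the tool's x, y, z in rad. A call has 1 to 8 rows; each row shifts and turns the commanded pose from where the row before left it, along the tool's axes as they then stand; what a row does not reach is not made up. A row lasts 1/8 s, in which the tool goes at most 62.5 mm and 10.7 degrees, less where a joint would pass 70% of its speed; a pose out of reach is approached as far as the arm can. A call is refused whole if a number of a shift passes 62.5 or a number of a turn 0.188, either way. A call with a gripper value outside its range is refused whole. "jaw" is the finger opening in mm, from 0 to 87.6, set as the call begins (left out, the last holds). The fingers move at their own pace and stop on an object; "grip_force" is the grip in N (left out, the last holds). Time passes only in rows, so rows that do not move let the fingers close. It gives the time, the measured TCP pose, the force and the opening at its end, in the units of the state.
- get_state(): the state, without advancing time (a new reading comes with each control period).
- grab_frame(name): name is "scene" or "top" or "wrist"; returns a dict with "frame" (480x640x3 uint8, red, green, blue), "fovy" (degrees; the focal length in pixels is half the picture's height over the tangent of half this angle, whatever the lens; pixels are square), "cx", "cy" (the principal point, pixels), "rvec" (rotation vector, rad) and "tvec" (3), from world to camera coordinates, as OpenCV has them; the wrist camera has in their place "tool_from_camera" (4x4, takes a point from camera to tool coordinates, whose origin is the TCP and whose axes are the flange's). Camera axes: x right, y down, z forward; pixel columns grow to the right and rows downward; lengths in m; the calibration is good to about 2 mm. A picture is of the moment at which its call begins: read the wrist's pose just before it. There is no depth.
- job_done(): hands the job in, once; it reports no verdict.
Trained networks look in a picture, given as the dict that the camera call returned (one of the last four; its "shot" number tells which), for a name from the list of things; names that differ only in an ending like _2 or _b are one class to them, and where a whole thing is asked for, a point or a joint stands for the part that bears it (a point fixed in the world has none). Each returns a list of dicts, best first, with "conf" (0 to 1); they miss things now and then, are a little off and sometimes report something else, mostly with a low value. They report only what shows in the picture. A call takes as long as a camera call. They do not tell look-alikes from the thing itself.
- recognise(picture, name): "pixel" ([column, row] in pixels, amid what is visible of it).
The state is a dict: "t": time; "q": joint angles; "qd": joint speeds; "joint_efforts": joint torques, N m; "eef_pos": TCP position; "ee_rot": TCP orientation; "force": force on the tool from outside, world axes, zero at the start; "moment": the same for the moment, N m; "width": finger opening in m.
Only numpy, scipy, OpenCV 4.12 (cv2) and the standard library are available. Lean on these libraries where they do the work, as an engineer would, in place of code of your own. Each camera call takes 0.05 s, during which the arm holds its last target.

## Working session

There is one attempt and no reset: what is moved stays moved. The work goes in short steps, Python scripts to look and compute and a tool call to move; the robot and the scene stay as the last step left them, time stands still between calls to the robot, and variables do not carry over. Pictures are saved under pics/ and viewed, and the job is handed in when it is done.

Besides the shell and the picture viewer there is one more tool, called after "Call:" as name(argument=value, ...) on one line, values as JSON. step_arm: Moves the arm, as the interface text tells. Its arguments: {"type":"object","properties":{"commands":{"type":"string"},"jaw":{"type":"number"},"grip_force":{"type":"number"}},"required":["commands"]}

```bash
mkdir -p pics; cat > h.py <<'E'
from station import *
import numpy as np, cv2
from scipy.spatial.transform import Rotation as Ro
def K(p):
    f=240/np.tan(np.radians(p["fovy"])/2); return np.array([[f,0,p["cx"]],[0,f,p["cy"]],[0,0,1.]])
def cam(p,st=None):
    # returns R,t world->cam
    if "rvec" in p: return cv2.Rodrigues(np.array(p["rvec"],float))[0],np.array(p["tvec"],float).ravel()
    T=np.eye(4);T[:3,:3]=Ro.from_euler('xyz',st["ee_rot"]).as_matrix();T[:3,3]=st["eef_pos"]
    M=np.linalg.inv(T@np.array(p["tool_from_camera"]));return M[:3,:3],M[:3,3]
def proj(p,X,st=None):
    R,t=cam(p,st);c=(R@np.atleast_2d(X).T).T+t;u=(K(p)@c.T).T;return u[:,:2]/u[:,2:]
def ray(p,px,st=None):
    R,t=cam(p,st);d=R.T@np.linalg.inv(K(p))@np.array([px[0],px[1],1.]);return -R.T@t,d/np.linalg.norm(d)
def onz(p,px,z,st=None):
    o,d=ray(p,px,st);return o+d*(z-o[2])/d[2]
def save(p,n,crop=None,s=1):
    im=cv2.cvtColor(p["frame"],cv2.COLOR_RGB2BGR)
    if crop: im=im[crop[1]:crop[3],crop[0]:crop[2]]
    if s!=1: im=cv2.resize(im,None,fx=s,fy=s,interpolation=cv2.INTER_CUBIC)
    cv2.imwrite("pics/"+n,im)
E
python3 - <<'E'
from h import *
st=get_state();print(st)
for n in ("scene","top","wrist"):
    p=grab_frame(n);save(p,n+"0.png");print(n,{k:v for k,v in p.items() if k!="frame"})
    if n!="wrist":
        o,d=ray(p,(320,240));print(o,d)
    for nm in ("bench_centres","crank_grip","bar_grip","amber_jar","media_bottle","beaker_low","salt_jar","gauge_arm","spindle","plunger"):
        try:print(nm,[(np.round(r["pixel"]).tolist(),round(r["conf"],2)) for r in recognise(p,nm)][:4])
        except Exception as e: print(nm,e)
E
```

```text
{'t': 0.0, 'q': array([ 1.39109593e+00,  3.59418638e-01,  1.10476830e-02, -3.73755513e-04,
       -1.22410258e+00, -2.88135624e-01]), 'qd': array([ 0.00066013,  0.00127843, -0.00034299,  0.00031826, -0.00243463,
        0.00103913]), 'joint_efforts': array([ 1.89504637e-03, -5.82719493e+01,  2.93047714e+01,  6.99716493e+00,
        7.00741162e-03, -1.53486058e-04]), 'eef_pos': array([0.30418358, 0.60206245, 0.250593  ]), 'ee_rot': array([ 3.13988473e+00, -1.39789949e-04, -4.67963199e-01]), 'force': array([ 0.88722252, -0.11116868,  0.13073965]), 'moment': array([-0.0071427 ,  0.03191873,  0.03204801]), 'width': 0.08817367342998787}
scene {'fovy': 50.11765936452473, 'cx': 322.8394781008781, 'cy': 235.0334565287729, 'rvec': array([ 2.292722  , -0.85236798,  0.29816291]), 'tvec': array([-0.49226756,  0.38490695,  0.75915799]), 'shot': 1}
[ 0.24919888 -0.48745704  0.81675401] [ 0.40808057  0.50681104 -0.75935026]
bench_centres [([318.0, 250.0], 0.66)]
crank_grip [([371.0, 276.0], 0.66), ([320.0, 259.0], 0.53)]
bar_grip [([313.0, 182.0], 0.91), ([320.0, 252.0], 0.24)]
amber_jar [([429.0, 
[... 893 characters left out ...]
t_jar [([230.0, 274.0], 0.71)]
gauge_arm [([301.0, 236.0], 0.68)]
spindle [([356.0, 262.0], 0.74)]
plunger []
wrist {'fovy': 64.69579271592325, 'cx': 312.3100705945192, 'cy': 238.33617170448983, 'tool_from_camera': array([[ 9.85991516e-04, -9.50912041e-01, -3.09459719e-01,
         8.43319449e-02],
       [ 9.99999470e-01,  8.45966223e-04,  5.86672558e-04,
         8.11330721e-04],
       [-2.96081530e-04, -3.09460134e-01,  9.50912371e-01,
        -1.32896825e-01],
       [ 0.00000000e+00,  0.00000000e+00,  0.00000000e+00,
         1.00000000e+00]]), 'shot': 3}
bench_centres []
crank_grip []
bar_grip []
amber_jar []
media_bottle []
beaker_low []
salt_jar []
gauge_arm []
spindle []
plunger []
```

View pics/scene0.png

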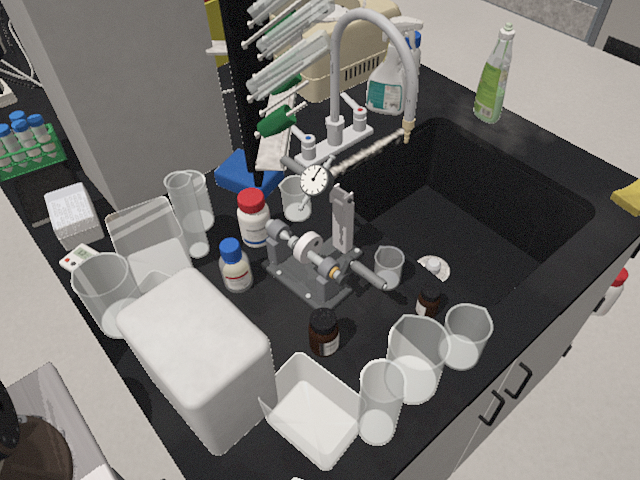

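View pics/top0.png

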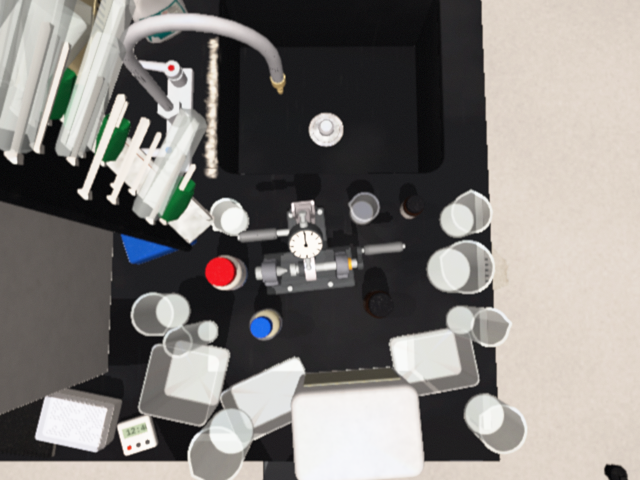

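The amber candidates are at scene (324,330), which is larger and in front of the crank, and scene (429,298), which is smaller and behind on the right. The first is the one meant, and I'll confirm that in an enlarged crop. The media bottle is farther left at scene (235,267).

```bash
python3 - <<'E'
from h import *
p=grab_frame("scene");save(p,"s1.png",(220,140,460,360),3);q=grab_frame("top");save(q,"t1.png",(200,180,440,350),3)
for a in (0,):
  print("amber scene",onz(p,(323,318),.089),"top",onz(q,(378,300),.089), "small",onz(p,(431,290),.06),onz(q,(411,206),.06))
  print("media",onz(p,(230,247),.114),onz(q,(262,325),.114))
E
```

```text
amber scene [ 0.53462155 -0.13434659  0.089     ] top [ 0.54162014 -0.12787007  0.089     ] small [ 0.72894113 -0.20246861  0.06      ] [ 0.71832008 -0.19710161  0.06      ]
media [0.49513999 0.07515094 0.114     ] [0.49960618 0.07851129 0.114     ]
```

View pics/s1.png

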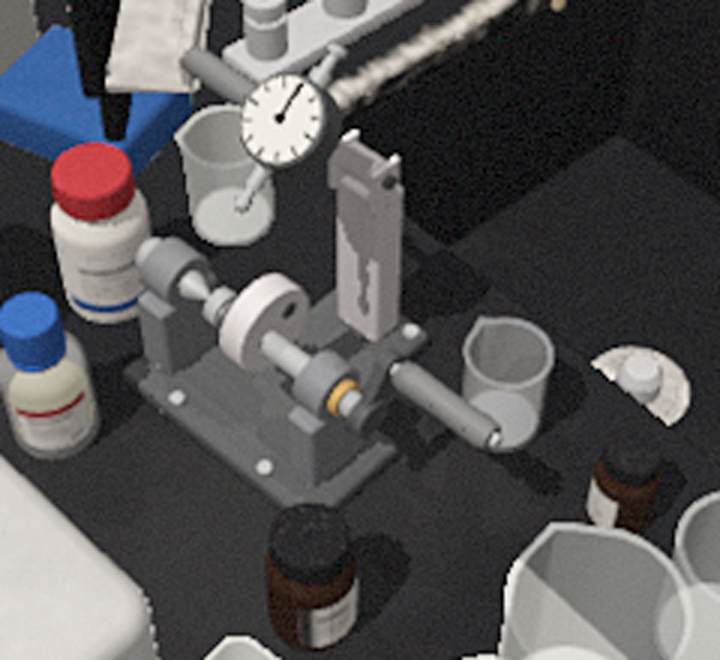

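View pics/t1.png

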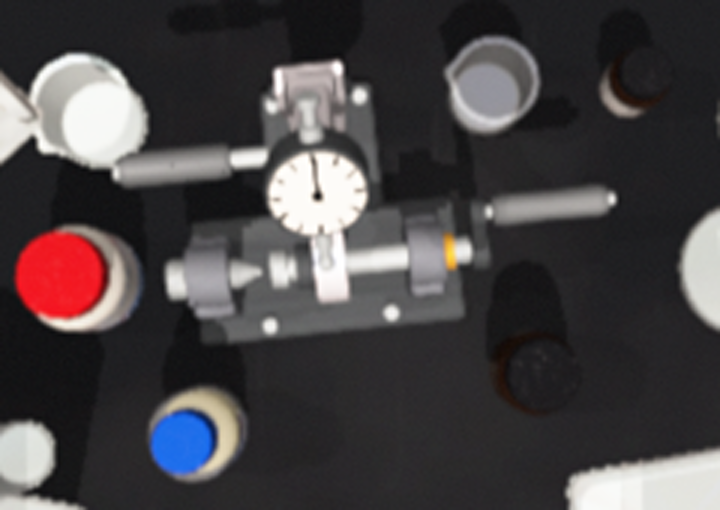

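```bash
cat > fit.py <<'E'
from h import *
from scipy.optimize import least_squares
p=grab_frame("scene");q=grab_frame("top")
S=lambda u,v:(220+u/3,140+v/3); T=lambda u,v:(200+u/3,180+v/3)
def model(th):
    x,y,w,a,b=th;R=Ro.from_euler('z',w).as_matrix()
    F=lambda X:R@(np.array(X)/1000)+[x,y,0]
    h=lambda yy:F([35*np.sin(a),yy,90+35*np.cos(a)])
    g=lambda yy:F([95-66*np.cos(b),yy,165+66*np.sin(b)])
    return F,h,g
def obs(th):
    F,h,g=model(th)
    return [(q,F([-42,92,14]),T(201,343)),(q,F([-42,-84,14]),T(464,315)),(p,F([-42,92,14]),S(130,370)),(p,F([-42,-84,14]),S(300,505)),(p,F([40,-84,14]),S(390,455)),
     (q,h(-134),T(550,206)),(p,h(-134),S(443,407)),(q,g(73),T(174,168)),(p,g(102),S(192,58))]
def res(th): return np.concatenate([proj(c,X)[0]-u for c,X,u in obs(th)])
if __name__=="__main__":
    r=min((least_squares(res,[.63,-.02,.05,a0,.8],loss='soft_l1') for a0 in (0,1.5,3,4.5)),key=lambda r:r.cost)
    th=r.x;print(th,r.cost);print(np.round(res(th).reshape(-1,2),1))
    F,h,g=model(th);np.save("th.npy",th)
    print("crank",h(-134),"axis",F([0,-134,90]),"bar",g(73),"pivot",F([95,73,165]),"free",F([-85,-20,0]))
    a1=onz(p,S(312,533),.089);a2=onz(q,T(542,372),.089);print(a1,a2)
    print("salt",onz(q,T(60,275),.119),"beaker",onz(q,T(492,82),.074))
E
python3 fit.py
```

```text
[ 0.6010375  -0.00400909  0.08480212  0.62084844  0.86717878] 17.00759486330779
[[-1.3  0. ]
 [-0.   1.4]
 [-4.5 -1.1]
 [ 1.6  6.6]
 [ 2.  -3.2]
 [ 0.3 -0.2]
 [-0.1  0.7]
 [ 0.2 -1.2]
 [-1.1  0.4]]
crank [ 0.63267459 -0.13580301  0.11846848] axis [ 0.61238736 -0.13752755  0.09      ] bar [0.64696572 0.07315836 0.21532544] pivot [0.68951297 0.07677514 0.165     ] free [ 0.51803696 -0.03113676  0.        ]
[ 0.53628216 -0.13494296  0.089     ] [ 0.53443777 -0.13256225  0.089     ]
salt [0.59282768 0.15262895 0.119     ] beaker [ 0.71380449 -0.10627716  0.074     ]
```

```bash
cat > ov.py <<'E'
from fit import *
import sys
th=np.load("th.npy")
F,h,g=model(th)
def draw(c,n,crop,s,extra=[],st=None):
    im=cv2.cvtColor(c["frame"],cv2.COLOR_RGB2BGR)[crop[1]:crop[3],crop[0]:crop[2]];im=cv2.resize(im,None,fx=s,fy=s,interpolation=cv2.INTER_CUBIC)
    def L(A,B,col):
        a,b=[(proj(c,X,st)[0]-crop[:2]+.5)*s for X in (A,B)];cv2.line(im,tuple(int(v) for v in a),tuple(int(v) for v in b),col,1)
    for z in(0,14):
        P=[[-42,-84,z],[40,-84,z],[40,-38,z],[123,-38,z],[123,38,z],[40,38,z],[40,92,z],[-42,92,z]]
        for i in range(8):L(F(P[i]),F(P[(i+1)%8]),(0,255,0))
    L(F([0,-134,90]),F([0,74,90]),(0,255,255));L(h(-100),h(-168),(0,0,255));L(g(44),g(102),(255,0,255));L(F([95,44,165]),F([95,102,165]),(255,255,0))
    for z in(0,109):
     for y in(-58,74):L(F([-25,y,z]),F([25,y,z]),(255,128,0))
    for A,B in extra:L(A,B,(255,255,255))
    cv2.imwrite("pics/"+n,im)
if __name__=="__main__":
    draw(p,"os.png",(220,140,460,360),3);draw(q,"ot.png",(200,180,440,350),3)
E
python3 ov.py
```

```text
(no output)
```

View pics/os.png

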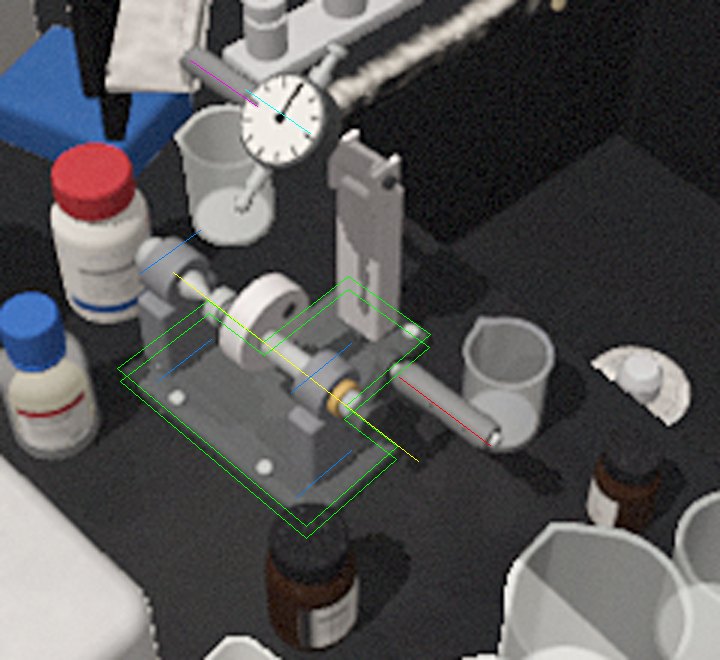

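View pics/ot.png

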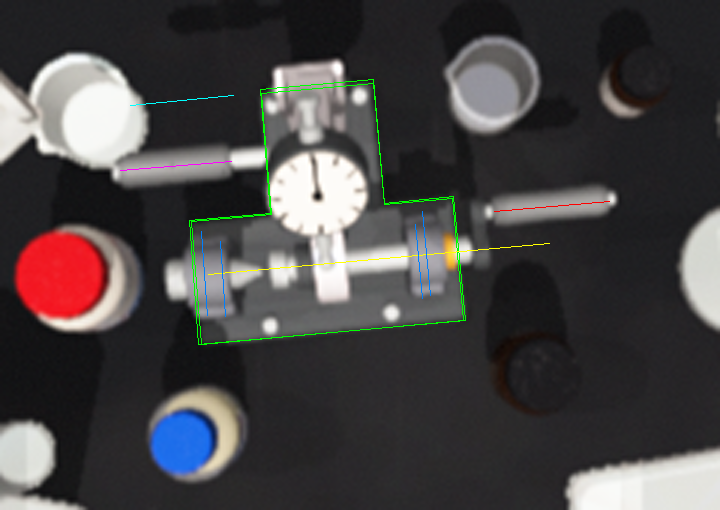

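```bash
python3 - <<'E'
from fit import *
def tri(a,b):
    o1,d1=ray(p,a);o2,d2=ray(q,b)
    A=np.stack([d1,-d2],1);s=np.linalg.lstsq(A,o2-o1,rcond=None)[0];X=o1+d1*s[0];Y=o2+d2*s[1];return np.round((X+Y)/2,3),round(np.linalg.norm(X-Y),4)
print("box R",tri((270,347),(420,390)),"box L",tri((183,272),(294,390)))
print("dial",tri(S(281,119),T(318,195)),"tip",tri(S(242,208),T(326,262)),"cap",tri(S(338,52),T(309,105)))
print("dish corner",onz(q,(390,332),.06),onz(q,(473,328),.06),onz(q,(300,360),.06))
print("redcap",tri(S(92,175),T(62,275)),"media",tri(S(30,318),T(183,441)),"beaker",tri(S(508,340),T(492,70)))
print("rbeakers",onz(q,(430,268),.1))
save(p,"sbig.png",(150,230,450,480),2.6)
w=grab_frame("wrist");save(w,"w0.png")
E
```

```text
box R (array([ 0.407, -0.177,  0.202]), np.float64(0.0006)) box L (array([0.395, 0.023, 0.18 ]), np.float64(0.0168))
dial (array([ 0.628, -0.003,  0.25 ]), np.float64(0.002)) tip (array([ 0.597, -0.006,  0.204]), np.float64(0.0014)) cap (array([ 0.671, -0.   ,  0.27 ]), np.float64(0.0037))
dish corner [ 0.48185969 -0.15260108  0.06      ] [ 0.48872647 -0.30648919  0.06      ] [0.43137815 0.01441936 0.06      ]
redcap (array([0.594, 0.152, 0.114]), np.float64(0.0014)) media (array([0.497, 0.08 , 0.111]), np.float64(0.0019)) beaker (array([ 0.72 , -0.106,  0.081]), np.float64(0.0006))
rbeakers [ 0.5985908  -0.22075728  0.1       ]
```

View pics/sbig.png

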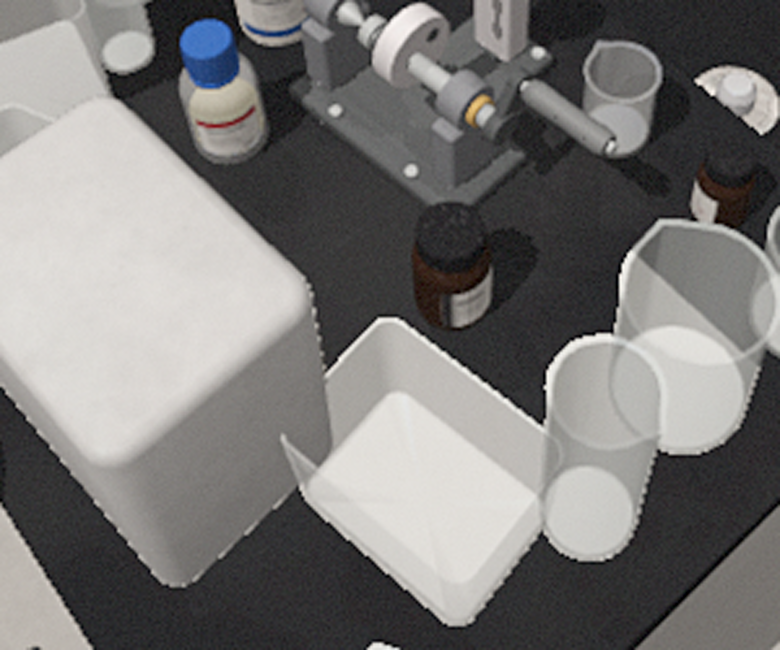

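View pics/w0.png

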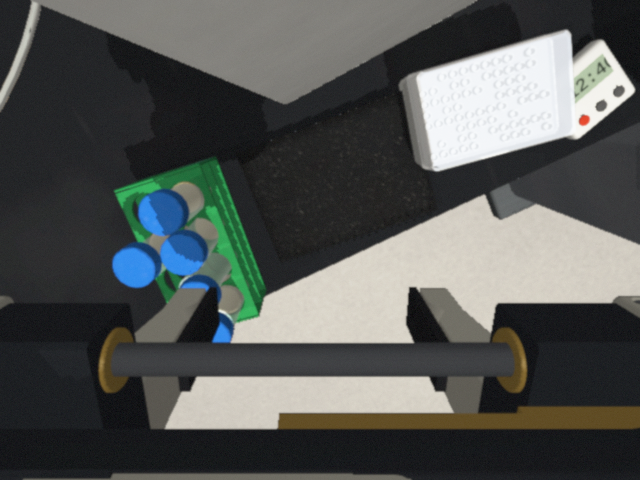

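```bash
cat > plan.py <<'E'
from h import *
import sys
def rows(wps,N,pos=None,rot=None,dec=1):
    """wps: list of (xyz, R matrix or yaw), N rows per leg; from the present pose. tool down if yaw"""
    st=get_state()
    P=np.array(st["eef_pos"] if pos is None else pos,float);R=(Ro.from_euler('xyz',st["ee_rot"]) if rot is None else rot)
    out=[]
    for (X,y),n in zip(wps,N):
        Rt=Ro.from_euler('xyz',[np.pi,0,y]) if np.isscalar(y) else y
        for i in range(n):
            k=n-i
            d=R.inv().apply((np.array(X)-P)/k); w=(R.inv()*Rt).as_rotvec()/k
            d=np.round(d*1000,dec);w=np.round(w,3)
            out.append(" ".join("%g"%v for v in [*d,*w])); 
            P=P+R.apply(d/1000);R=R*Ro.from_rotvec(w)
            if max(abs(d))>62.5 or max(abs(w))>.187: print("LIMIT",out[-1])
    for i in range(0,len(out),8):print("; ".join(out[i:i+8]))
    print("end",P,R.as_euler('xyz'))
E
python3 - <<'E'
from plan import *
rows([((.25,.48,.29),-.9),((.27,.32,.29),-1.7),((.40,.08,.29),-2.6),((.535,-.134,.29),-3.24)],[4,5,7,8])
E
```

```text
1.7 33.5 -9.6 0 -0 0.108; 5.2 33.1 -9.6 0 -0 0.108; 8.8 32.3 -9.6 0 -0 0.108; 12.2 31.1 -9.7 0 -0 0.108; 27.6 16.8 0 0 -0 0.16; 29.9 12.2 0 0 -0 0.16; 31.4 7.2 0 0 -0 0.16; 32.2 2.2 0 0 -0 0.16
32.1 -3 0 0 -0 0.16; 31.6 -22.8 0 -0 -0 0.129; 28.4 -26.7 0 -0 -0 0.129; 24.7 -30.2 0 -0 -0 0.128; 20.7 -33 0 -0 -0 0.129; 16.3 -35.5 0 -0 -0 0.128; 11.6 -37.2 0 -0 -0 0.129; 6.7 -38.4 0.1 -0 -0 0.128
-0.7 -31.6 -0 -0 -0 0.08; -3.2 -31.5 -0 -0 -0 0.08; -5.7 -31.1 -0 -0 -0 0.08; -8.2 -30.6 -0 -0 -0 0.08; -10.6 -29.8 -0 -0 -0 0.08; -12.9 -28.9 -0 -0 -0 0.08; -15.2 -27.7 -0 -0 -0 0.08; -17.3 -26.5 -0 -0 -0 0.08
end [ 0.53502973 -0.13404954  0.28995493] [-3.14156438e+00 -8.34898642e-06  3.04335388e+00]
```

Call:
step_arm(commands="2 33 -10 0 0 0.108; 5 33 -10 0 0 0.108; 9 32 -10 0 0 0.108; 12 31 -10 0 0 0.108; 28 17 0 0 0 0.16; 30 12 0 0 0 0.16; 31 7 0 0 0 0.16; 32 2 0 0 0 0.16", jaw=87, grip_force=15)

```text
t: 3.1
eef_pos: [0.2672, 0.352, 0.2918]
ee_rot: [-3.141, 0.001, -1.545]
force: [0.6, -0.2, 0.5]
width: 0.0871
```

Call:
step_arm(commands="32 -3 0 0 0 0.16; 32 -23 0 0 0 0.129; 28 -27 0 0 0 0.129; 25 -30 0 0 0 0.129; 21 -33 0 0 0 0.129; 16 -35 0 0 0 0.129; 12 -37 0 0 0 0.129; 7 -38 0 0 0 0.129")

```text
t: 4.1
eef_pos: [0.4004, 0.0798, 0.292]
ee_rot: [3.141, 0.001, -2.607]
force: [0.8, 1.7, -0.5]
width: 0.0867
```

```bash
python3 - <<'E'
from plan import *
s=get_state();print(s["t"],s["eef_pos"],s["ee_rot"],s["force"],s["q"])
rows([((.535,-.134,.29),-3.24)],[8])
E
```

```text
4.1 [0.40037342 0.07981952 0.29196952] [ 3.14148555e+00  1.17232099e-03 -2.60685407e+00] [ 0.81388097  1.72713098 -0.46573506] [ 6.85924483e-01 -1.31058708e-01 -4.61098997e-01  7.47449800e-05
 -1.23958096e+00 -1.72200643e+00]
-0.9 -31.6 0.2 0 0 0.079; -3.3 -31.4 0.3 0 0 0.079; -5.8 -31 0.2 0 0 0.079; -8.3 -30.5 0.3 0 0 0.079; -10.6 -29.7 0.2 0 0 0.079; -12.9 -28.8 0.3 0 0 0.079; -15.2 -27.7 0.2 0 0 0.08; -17.4 -26.5 0.3 0.001 0.001 0.079
end [ 0.53503451 -0.1340384   0.28995053] [-3.14133407e+00 -7.76479738e-05  3.04333120e+00]
```

Call:
step_arm(commands="-1 -31.5 0 0 0 0.079; -3 -31.5 0 0 0 0.079; -6 -31 0 0 0 0.079; -8 -30.5 0 0 0 0.079; -11 -30 0 0 0 0.079; -13 -29 0 0 0 0.079; -15 -27.5 0 0 0 0.079; -17 -26.5 0 0 0 0.08")

```text
t: 5.1
eef_pos: [0.5357, -0.1335, 0.2917]
ee_rot: [3.142, 0.0, 3.045]
force: [0.4, 0.5, 1.1]
width: 0.0868
```

```bash
python3 - <<'E'
from plan import *
s=get_state();print(s["t"],s["eef_pos"],s["ee_rot"],s["q"])
w=grab_frame("wrist");save(w,"w1.png")
t=grab_frame("top");save(t,"t2.png")
print(recognise(w,"amber_jar"))
print(proj(w,[.535,-.134,.089],s),proj(w,[.535,-.134,.0],s))
E
```

```text
5.1 [ 0.53565867 -0.13354716  0.29168498] [3.14152480e+00 3.44122514e-04 3.04473970e+00] [ 1.10498065e-01  1.31757398e-01 -1.98776645e-01  4.69735473e-06
 -1.23991156e+00 -1.77814886e+00]
[{'pixel': [267.5, 338.4], 'conf': 0.72}, {'pixel': [312.9, 200.4], 'conf': 0.56}]
[[312.53780958 212.18339918]] [[312.49925282 193.08096649]]
```

View pics/w1.png

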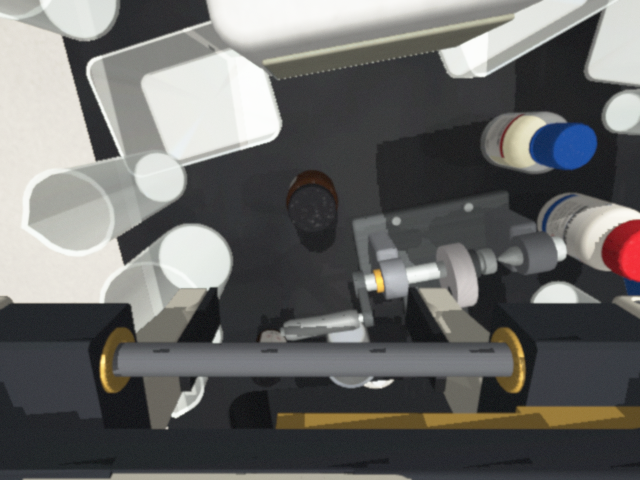

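View pics/t2.png

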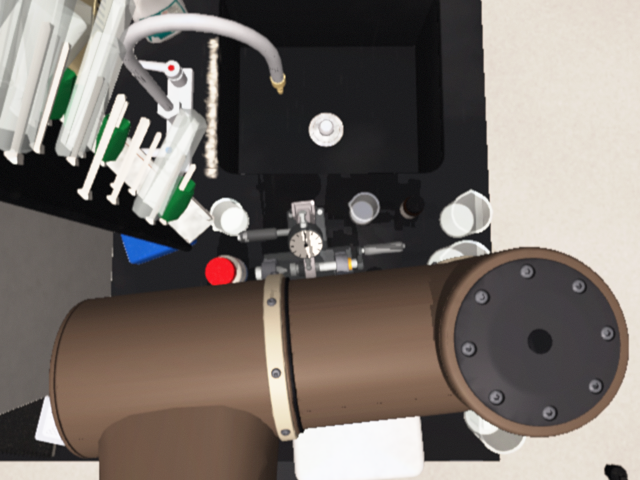

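```bash
python3 - <<'E'
from plan import *
s=get_state();w=grab_frame("wrist");q=grab_frame("top")
for n,c,r in(("bigbeaker",(195,258),(232,258)),("front",(162,177),(187,177))): print(n,onz(w,c,0.003,s),onz(w,r,.003,s))
print("rim tops in top: if z=.12/.15", onz(q,(460,267),.12),onz(q,(460,267),.15),onz(q,(428,268),.12),onz(q,(428,268),.15))
print(onz(w,(105,300),.15,s))
rows([((.535,-.134,.078),-3.24)],[6])
E
```

```text
bigbeaker [ 0.59815581 -0.28039821  0.003     ] [ 0.60232995 -0.23664393  0.003     ]
front [ 0.49988868 -0.29860088  0.003     ] [ 0.50252627 -0.27097879  0.003     ]
rim tops in top: if z=.12/.15 [ 0.59934445 -0.26867714  0.12      ] [ 0.59809951 -0.25986867  0.15      ] [ 0.59781171 -0.21265142  0.12      ] [ 0.59662218 -0.20586846  0.15      ]
[ 0.57557451 -0.30531416  0.15      ]
-0.1 -0.2 35.6 0 -0 0.001; -0 -0.2 35.6 0 -0 0.001; -0.1 -0.3 35.6 0 -0 0.001; -0 -0.2 35.5 0 -0 0; -0.1 -0.3 35.6 0 -0 0.001; -0 -0.2 35.5 0 -0 0
end [ 0.53497557 -0.13395836  0.07802343] [ 3.14153360e+00 -3.84718101e-04  3.04352434e+00]
```

Call:
step_arm(commands="0 0 35 0 0 0.05; 0 0 35 0 0 0.05; 0 0 35 0 0 0; 0 0 30 0 0 0; 0 0 30 0 0 0; 0 0 25 0 0 0; 0 0 23.5 0 0 0; 0 0 0 0 0 0")

```text
t: 6.35
eef_pos: [0.5339, -0.1319, 0.077]
ee_rot: [-3.141, -0.003, 2.949]
force: [0.3, -1.2, -0.3]
width: 0.0872
```

```bash
python3 - <<'E'
from plan import *
s=get_state();print(s["t"],s["eef_pos"],s["ee_rot"],s["force"])
w=grab_frame("wrist");save(w,"w2.png")
E
```

```text
6.35 [ 0.53387007 -0.13193787  0.07702896] [-3.14089581e+00 -2.89136858e-03  2.94863459e+00] [ 0.28499592 -1.16525353 -0.31399182]
```

View pics/w2.png

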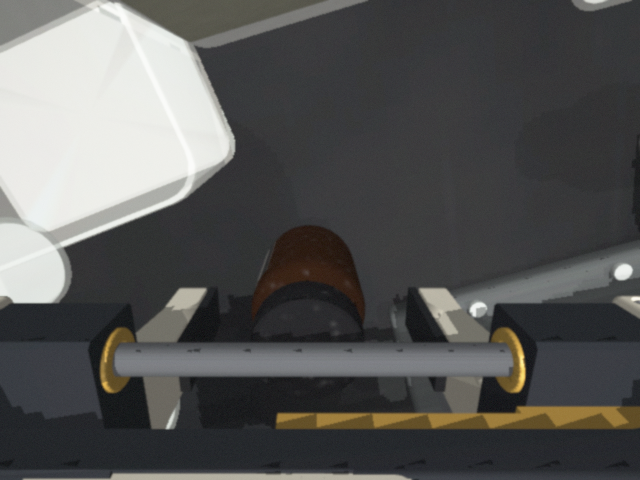

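Call:
step_arm(commands="0 0 0 0 0 0; 0 0 0 0 0 0; 0 0 0 0 0 0; 0 0 0 0 0 0; 0 0 0 0 0 0; 0 0 0 0 0 0", jaw=30, grip_force=20)

```text
t: 7.15
eef_pos: [0.5353, -0.1328, 0.0783]
ee_rot: [-3.141, 0.0, 2.947]
force: [-0.9, -1.6, 3.0]
width: 0.05
```

```bash
python3 - <<'E'
from plan import *
rows([((.535,-.133,.118),-3.336),((.514,-.032,.118),-3.2),((.514,-.032,.0795),-3.2)],[3,5,4])
E
```

```text
0.1 -0.1 -13.2 -0 0 0; 0.1 -0.1 -13.2 -0 0 0; 0 -0 -13.3 -0 0 0; 8 19 -0 -0 0 -0.027; 7.5 19.2 -0 -0 0 -0.027; 7 19.4 -0 -0 0 -0.027; 6.5 19.6 -0 -0 0 -0.027; 5.9 19.8 -0 -0 0 -0.028
0 -0 9.6 -0 0 0; 0 -0 9.6 -0 0 0; 0 -0 9.6 -0 0 0; 0 -0 9.7 -0 0 0
end [ 0.51403144 -0.03197323  0.07948381] [-3.14133398e+00  2.59757537e-04  3.08338133e+00]
```

Call:
step_arm(commands="0 0 -13 0 0 0; 0 0 -13 0 0 0; 0 0 -14 0 0 0; 8 19 0 0 0 -0.027; 7.5 19 0 0 0 -0.027; 7 19.5 0 0 0 -0.027; 6.5 19.5 0 0 0 -0.027; 6 20 0 0 0 -0.028")

```text
t: 8.15
eef_pos: [0.5141, -0.0308, 0.119]
ee_rot: [3.141, 0.001, 3.084]
force: [0.5, -0.7, -1.6]
width: 0.05
```

```bash
python3 - <<'E'
from plan import *
s=get_state();print(s["t"],s["eef_pos"],s["ee_rot"],s["force"],s["width"])
w=grab_frame("wrist");save(w,"w3.png")
rows([((.514,-.032,.0795),-3.2)],[4])
E
```

```text
8.15 [ 0.5140857  -0.03079267  0.11899447] [3.14117439e+00 9.40830641e-04 3.08427085e+00] [ 0.54103999 -0.74351621 -1.60141774] 0.050035191718223286
-0.1 -0.7 9.9 0 0 0.001; -0.1 -0.7 9.9 0 0 0.001; -0 -0.6 9.9 0 0.001 0; -0.1 -0.7 9.8 0.001 0 0.001
end [ 0.51400437 -0.03202375  0.07954653] [-3.14151458e+00  1.45281138e-04  3.08293444e+00]
```

View pics/w3.png

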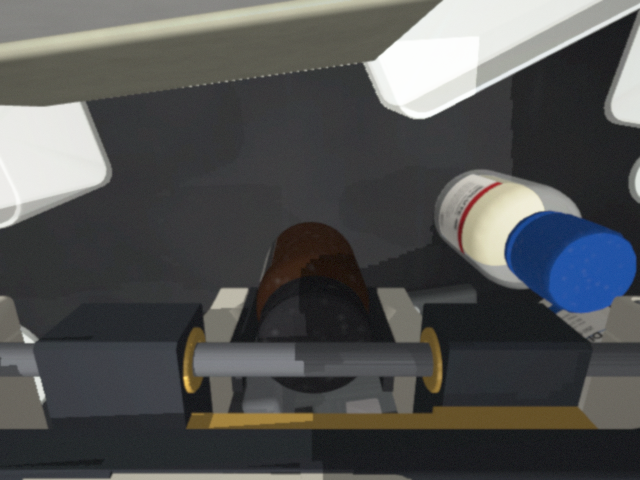

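Call:
step_arm(commands="0 0 10 0 0 0; 0 0 10 0 0 0; 0 0 10 0 0 0; 0 0 6 0 0 0; 0 0 3 0 0 0; 0 0 1 0 0 0; 0 0 0 0 0 0")

```text
t: 9.07
eef_pos: [0.5142, -0.0317, 0.0784]
ee_rot: [-3.142, 0.0, 3.083]
force: [-0.3, -2.5, 0.9]
width: 0.05
```

Call:
step_arm(commands="0 0 0 0 0 0; 0 0 0 0 0 0; 0 0 0 0 0 0; 0 0 0 0 0 0; 0 0 0 0 0 0", jaw=80)

```text
t: 9.7
eef_pos: [0.5141, -0.0315, 0.0781]
ee_rot: [3.142, 0.0, 3.083]
force: [-0.0, 0.4, 0.3]
width: 0.0798
```

Call:
step_arm(commands="0 0 -10 0 0 0; 0 0 -25 0 0 0; 0 0 -40 0 0 0; 0 0 -45 0 0 0; 0 0 -45 0 0 0; 0 0 -35 0 0 0")

```text
t: 10.45
eef_pos: [0.5141, -0.0316, 0.2811]
ee_rot: [3.141, 0.002, 3.084]
force: [-0.4, 0.5, -0.0]
width: 0.0802
```

```bash
python3 - <<'E'
from plan import *
s=get_state();print(s["t"],s["eef_pos"],s["ee_rot"],s["force"],s["width"])
w=grab_frame("wrist");save(w,"w4.png");p=grab_frame("scene");save(p,"s4.png")
print(recognise(w,"amber_jar"),proj(w,[.514,-.032,.089],s),proj(w,[.514,-.032,0],s))
E
```

```text
10.45 [ 0.51412765 -0.03164737  0.28107567] [3.14095985e+00 2.45286952e-03 3.08353995e+00] [-0.37523848  0.4628527  -0.04129544] 0.08022290897695483
[{'pixel': [312.5, 201.1], 'conf': 0.77}] [[312.57707048 215.24927963]] [[312.48292863 194.90437972]]
```

View pics/w4.png

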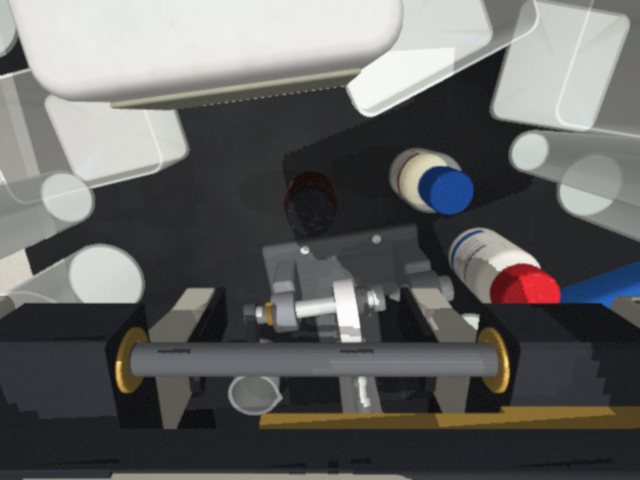

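View pics/s4.png

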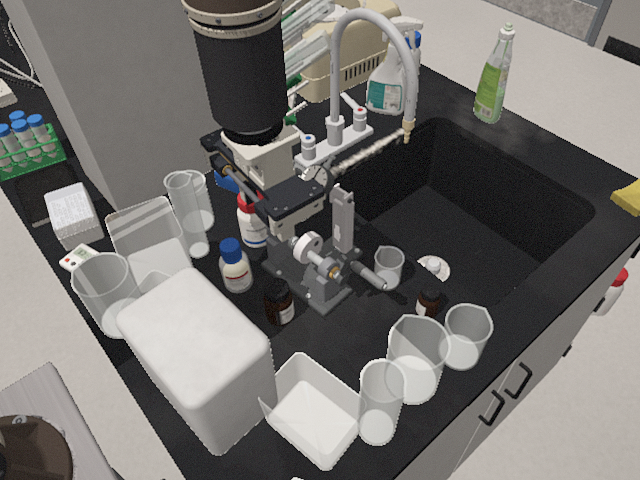

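```bash
python3 - <<'E'
from fit import *
def tri(a,b):
    o1,d1=ray(p,a);o2,d2=ray(q,b)
    A=np.stack([d1,-d2],1);s=np.linalg.lstsq(A,o2-o1,rcond=None)[0];X=o1+d1*s[0];Y=o2+d2*s[1];return np.round((X+Y)/2,3),round(np.linalg.norm(X-Y),4)
print("rack corner R",tri((284,169),(212,224)),tri((256,166),(190,241)),"glass",tri((299,180),(232,205)))
save(p,"sr.png",(200,0,440,240),3);save(q,"tr.png",(80,60,340,260),3)
E
```

```text
rack corner R (array([0.68 , 0.162, 0.132]), np.float64(0.0098)) (array([0.646, 0.203, 0.134]), np.float64(0.0002)) glass (array([0.71 , 0.14 , 0.101]), np.float64(0.0102))
```

View pics/sr.png

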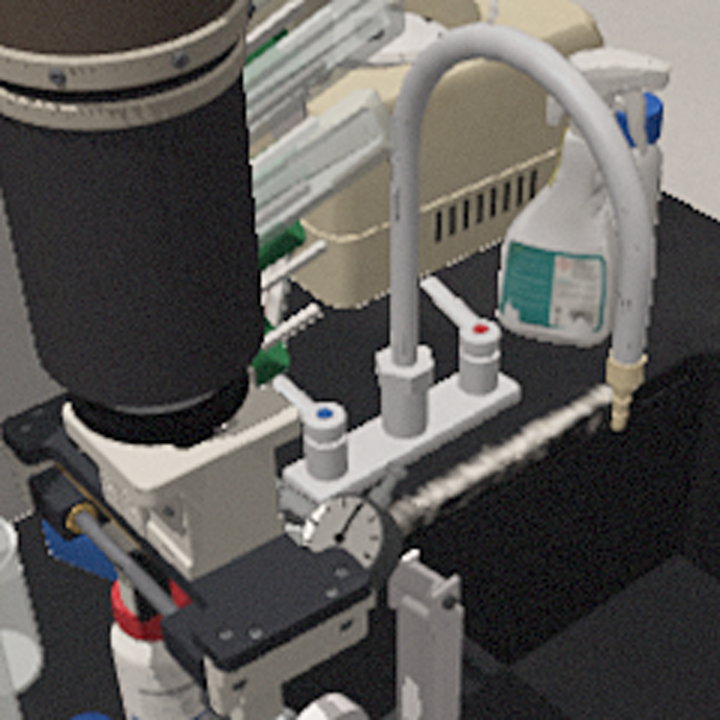

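View pics/tr.png

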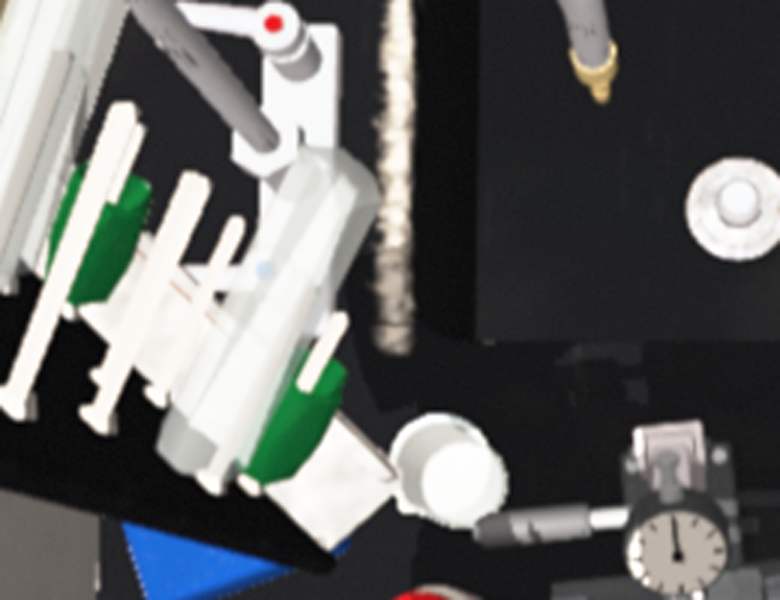

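```bash
python3 - <<'E'
from fit import *
for px in((230,0),(228,20),(248,180),(262,185)):
    o,d=ray(p,px);print(px,[np.round(o+d*(xx-o[0])/d[0],3) for xx in(.63,.66)])
def tri(a,b):
    o1,d1=ray(p,a);o2,d2=ray(q,b)
    A=np.stack([d1,-d2],1);s=np.linalg.lstsq(A,o2-o1,rcond=None)[0];X=o1+d1*s[0];Y=o2+d2*s[1];return np.round((X+Y)/2,3),round(np.linalg.norm(X-Y),4)
print("tube",tri((330,40),(198,120)))
print("peg",tri((306,103),(193,168)))
print("boardfoot",onz(q,(190,248),0))
t=grab_frame("top");save(t,"t5.png")
E
```

```text
(230, 0) [array([0.63 , 0.178, 0.479]), array([0.66 , 0.23 , 0.453])]
(228, 20) [array([0.63 , 0.193, 0.444]), array([0.66 , 0.246, 0.414])]
(248, 180) [array([0.63 , 0.216, 0.096]), array([0.66 , 0.271, 0.039])]
(262, 185) [array([0.63 , 0.163, 0.12 ]), array([0.66 , 0.214, 0.065])]
tube (array([0.773, 0.124, 0.387]), np.float64(0.0057))
peg (array([0.747, 0.165, 0.255]), np.float64(0.0068))
boardfoot [0.64484669 0.23968612 0.        ]
```

View pics/t5.png

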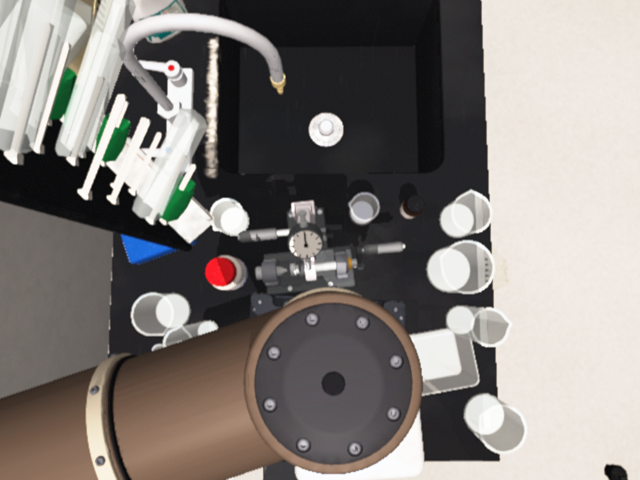

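```bash
python3 - <<'E'
from fit import *
for z in(.5,.55,.6,.65,.7):
    print(z,proj(q,[.514,-.032,z]), 472*1)
    c,e=proj(q,[[.514,-.032,z],[.514,.028,z]]);print("r for 60mm",np.linalg.norm(c-e))
s=get_state();print(s["q"])
E
```

```text
0.5 [[328.71811832 341.84956481]] 472
r for 60mm 63.99254397158059
0.55 [[329.69021443 348.76832586]] 472
r for 60mm 72.09415652554759
0.6 [[330.94444066 357.69510936]] 472
r for 60mm 82.54449265844073
0.65 [[332.62446924 369.65248287]] 472
r for 60mm 96.53807560826706
0.7 [[334.99146885 386.4992786 ]] 472
r for 60mm 116.24480374028843
[ 3.20336656e-01  7.69035422e-02 -2.94608324e-01 -1.53341541e-05
 -1.20091909e+00 -1.94931856e+00]
```

```bash
cat > geo.py <<'E'
from plan import *
from fit import model
th=np.load("th.npy");F,h,g=model(th)
def ori(t,hd,sgn=-1):
    z=np.array([np.sin(t)*np.cos(hd),np.sin(t)*np.sin(hd),-np.cos(t)])
    y=sgn*np.array([np.cos(t)*np.cos(hd),np.cos(t)*np.sin(hd),np.sin(t)])
    return Ro.from_matrix(np.stack([np.cross(y,z),y,z],1))
E
python3 - <<'E'
from geo import *
R=ori(np.radians(35),.1);zt=R.as_matrix()[:,2];G=g(78);print(G,R.as_matrix()[:,0])
rows([((.50,.01,.37),-1.571),(G-.096*zt,R)],[10,6])
E
```

```text
[0.64654221 0.0781404  0.21532544] [ 9.98334166e-02 -9.95004165e-01 -5.55111512e-17]
1.6 4.1 -9.2 0 -0 -0.163; 1 4.3 -9.3 0 -0 -0.163; 0.2 4.4 -9.2 0 -0 -0.163; -0.5 4.4 -9.3 0 -0 -0.163; -1.2 4.2 -9.2 0 -0 -0.163; -1.8 4 -9.3 0 -0 -0.163; -2.4 3.6 -9.2 0 -0 -0.163; -3 3.2 -9.3 0 -0 -0.163
-3.5 2.7 -9.2 0.001 -0 -0.162; -3.8 2 -9.3 0 -0.001 -0.163; -10.4 -15.3 12.7 0.102 -0.005 -0.016; -10.1 -14.1 14.2 0.102 -0.005 -0.016; -9.9 -12.7 15.6 0.102 -0.005 -0.016; -9.6 -11.2 16.9 0.101 -0.005 -0.016; -9.3 -9.6 18 0.102 -0.005 -0.016; -9.1 -7.9 19 0.101 -0.005 -0.017
end [0.59178365 0.07262299 0.29401399] [-2.53113006e+00 -4.57764201e-04 -1.47092601e+00]
```

Call:
step_arm(commands="2 4 -11 0 0 -0.163; 1 4 -11 0 0 -0.163; 0 4 -11 0 0 -0.163; -0.5 4.5 -11 0 0 -0.163; -1 4 -11 0 0 -0.163; -2 4 -11 0 0 -0.163; -2.5 3.5 -11 0 0 -0.163; -3 3 -11 0 0 -0.163", jaw=60)

```text
t: 12.05
eef_pos: [0.5031, 0.001, 0.3662]
ee_rot: [3.141, -0.0, -1.89]
force: [0.4, -0.8, 0.3]
width: 0.06
```

Call:
step_arm(commands="-3.5 2.5 0 0 0 -0.163; -4 2 0 0 0 -0.163; 0 -10 0 0.1 0 0; 0 -10 0 0.1 0 0; 0 -10 0 0.1 0 0; 0 -10 0 0.1 0 0; 0 -5 0 0.1 0 0; 0 0 0 0.11 0 0")

```text
t: 13.05
eef_pos: [0.5449, 0.0102, 0.3745]
ee_rot: [-2.528, 0.001, -1.569]
force: [0.8, -1.5, 1.5]
width: 0.0602
```

```bash
python3 - <<'E'
from geo import *
s=get_state();print(s["t"],s["eef_pos"],s["ee_rot"],s["force"],s["q"])
R=ori(np.radians(35),.1);zt=R.as_matrix()[:,2];G=g(78)
rows([(G-.096*zt,R)],[6])
w=grab_frame("wrist");save(w,"w6.png")
p=grab_frame("scene");save(p,"s6.png")
E
```

```text
13.15 [0.54111501 0.007838   0.37008199] [-2.53423006e+00 -2.16499897e-03 -1.56921053e+00] [-0.73391478 -1.27836882 -0.7703145 ] [ 0.5392118  -0.2732546  -0.72489033  0.50994762 -0.6458194  -0.87434689]
-10.8 0.3 15.2 0.001 -0.01 -0.013; -10.7 0.2 15.3 0.001 -0.01 -0.013; -10.5 0 15.5 0 -0.01 -0.013; -10.4 -0.1 15.5 0.001 -0.009 -0.013; -10.2 -0.2 15.7 0 -0.01 -0.014; -10 -0.4 15.7 0.001 -0.009 -0.013
end [0.59175143 0.07262803 0.29396867] [-2.53027114e+00  1.68348578e-04 -1.47123505e+00]
```

View pics/w6.png

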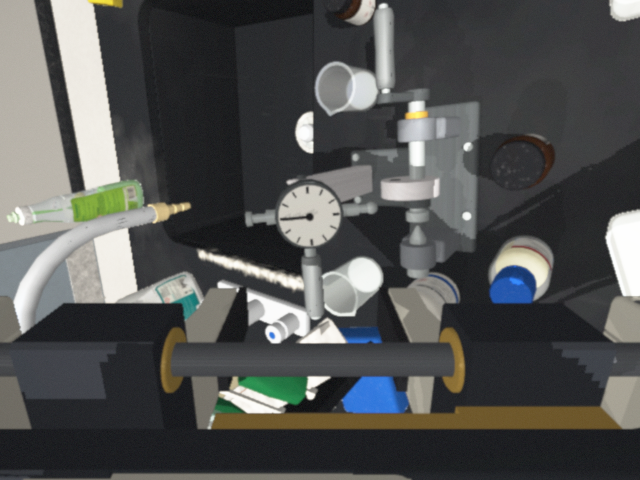

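View pics/s6.png

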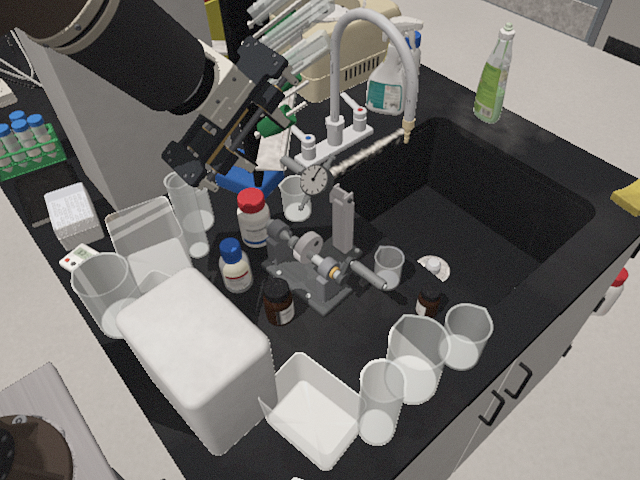

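```bash
python3 - <<'E'
from geo import *
s=get_state();w=grab_frame("wrist")
print(np.round(proj(w,[g(44),g(73),g(102),F([0,-58,90]),h(-168),h(-100),F([-42,-84,14]),F([-42,92,14])],s)))
print(recognise(w,"bar_grip"),recognise(w,"crank_grip"))
save(w,"w6c.png",(180,0,500,330),2.4)
E
```

```text
[[319. 253.]
 [321. 283.]
 [323. 311.]
 [424. 129.]
 [392.   6.]
 [393.  86.]
 [486.  99.]
 [478. 253.]]
[{'pixel': [319.4, 216.6], 'conf': 0.81}, {'pixel': [441.1, 293.0], 'conf': 0.27}] [{'pixel': [391.0, 45.3], 'conf': 0.84}]
```

View pics/w6c.png

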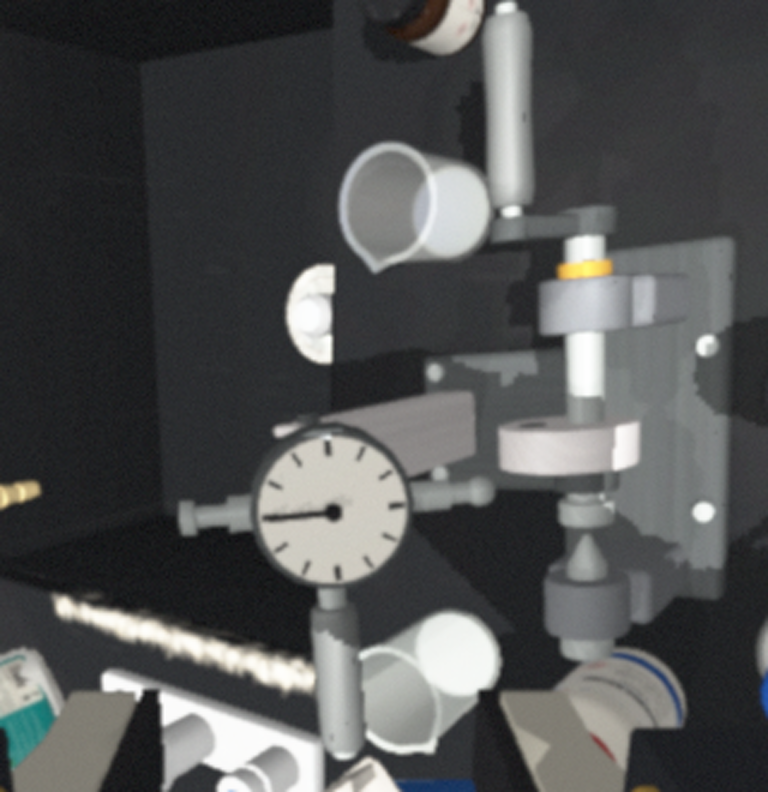

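Call:
step_arm(commands="-11 0 15 0 -0.01 -0.013; -10.5 0 15.5 0 -0.01 -0.013; -10.5 0 15.5 0 -0.01 -0.013; -10.5 0 15.5 0 -0.01 -0.013; -10 0 15.5 0 -0.01 -0.013; -10 0 15.5 0 -0.01 -0.013; 0 0 0 0 0 0")

```text
t: 14.38
eef_pos: [0.5954, 0.074, 0.297]
ee_rot: [-2.534, 0.003, -1.472]
force: [-0.8, 0.8, -0.0]
width: 0.0601
```

```bash
python3 - <<'E'
from geo import *
s=get_state();print(s["t"],s["eef_pos"],s["ee_rot"],s["force"],s["q"])
R=ori(np.radians(35),.1);zt=R.as_matrix()[:,2];G=g(78)
w=grab_frame("wrist");print(np.round(proj(w,[g(44),g(73),g(102)],s)))
save(w,"w7.png")
rows([(G-.006*zt,R)],[4])
E
```

```text
14.475 [0.59517773 0.07385712 0.29844884] [-2.53174236  0.00414534 -1.47233622] [-0.11362338 -0.21516014 -0.39603561] [ 0.51657214 -0.10373003 -0.81133422  0.68334168 -0.37192022 -1.00032265]
[[320. 200.]
 [320. 244.]
 [319. 285.]]
0.3 1.4 23 0 0.001 -0.001; 0.3 1.4 23 0 0.001 -0.001; 0.3 1.4 23 0 0 -0.001; 0.2 1.4 23 0 0.001 -0.001
end [0.64314233 0.07780513 0.22027254] [-2.53098299e+00 -2.21006666e-04 -1.47064211e+00]
```

View pics/w7.png

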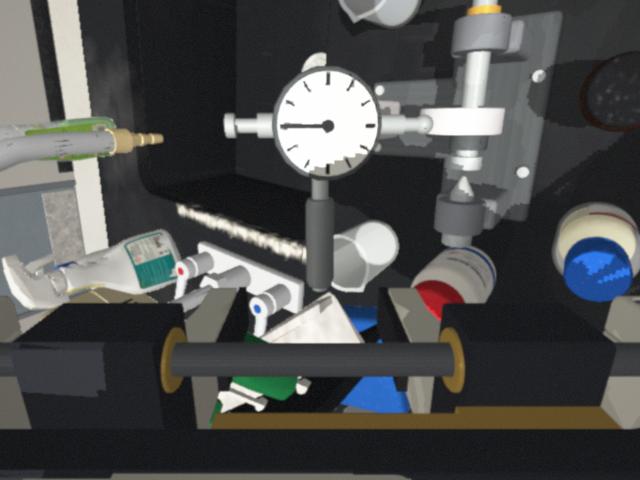

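Call:
step_arm(commands="0 1.5 23 0 0 0; 0 1.5 23 0 0 0; 0 1.5 23 0 0 0; 0 1 22 0 0 0; 0 0 0 0 0 0; 0 0 0 0 0 0")

```text
t: 15.28
eef_pos: [0.6448, 0.0745, 0.2527]
ee_rot: [-2.513, -0.003, -1.48]
force: [0.3, -0.6, -0.7]
width: 0.06
```

```bash
python3 - <<'E'
from geo import *
s=get_state();print(s["t"],s["eef_pos"],s["ee_rot"],s["force"],s["q"])
R=Ro.from_euler('xyz',s["ee_rot"]);print("bar in tool",R.inv().apply(g(78)-s["eef_pos"])*1000)
p=grab_frame("scene");save(p,"s8.png",(180,60,420,240),3)
E
```

```text
15.375 [0.64449948 0.07605259 0.25271946] [-2.51291763 -0.00317278 -1.47733214] [1.0134449  0.47858537 0.10237339] [ 0.14962573  0.02261991 -0.91882176  1.52744022 -0.03561287 -1.57099122]
bar in tool [-2.00667993 20.18423646 31.55018524]
```

View pics/s8.png

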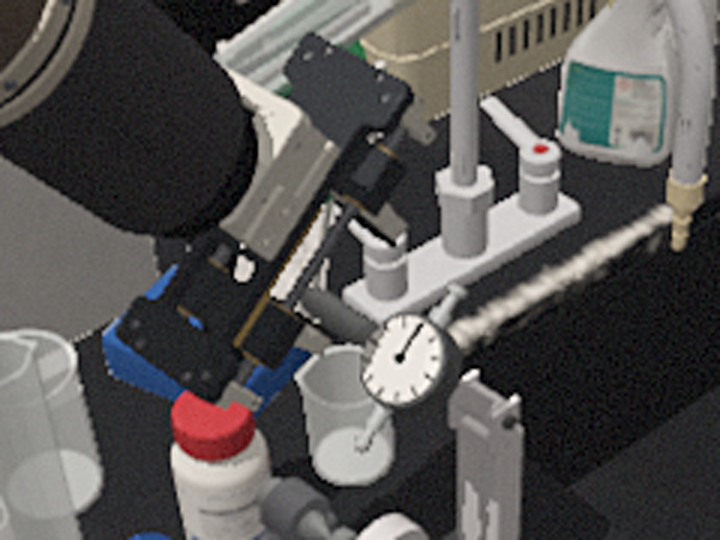

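Call:
step_arm(commands="0 0 -12 0 0 0; 0 0 -12 0 0 0; 0 0 -12 0 0 0; 0 0 -12 0 0 0; 0 0 -12 0 0 0; 0 0 -12 0 0 0")

```text
t: 16.18
eef_pos: [0.6059, 0.073, 0.3105]
ee_rot: [-2.508, -0.004, -1.476]
force: [0.4, 0.2, 0.5]
width: 0.0598
```

```bash
python3 - <<'E'
from geo import *
s=get_state();print(s["t"],s["eef_pos"],s["ee_rot"],s["force"],s["q"])
R=ori(np.radians(18),.15);zt=R.as_matrix()[:,2];G=g(78);print(G-.08*zt)
rows([(G-.08*zt,R)],[5])
E
```

```text
16.275 [0.6063117  0.07323317 0.31169387] [-2.50594823 -0.00373308 -1.47623453] [0.14786327 0.63880368 1.41910299] [ 0.49928864 -0.10278126 -0.80500881  0.73330127 -0.36120289 -1.03024321]
[0.62209845 0.07444608 0.29140996]
0 -0.1 5.1 -0.064 -0.006 -0.01; 0.1 -0.5 5.1 -0.064 -0.006 -0.009; 0.1 -0.8 5.1 -0.064 -0.006 -0.01; 0.2 -1.1 5 -0.065 -0.005 -0.009; 0.2 -1.5 5 -0.064 -0.006 -0.01
end [0.62213101 0.07442035 0.2914282 ] [-2.82712626e+00  4.51908768e-05 -1.42047247e+00]
```

Call:
step_arm(commands="0 0 -5 -0.064 -0.006 -0.01; 0 0 0 -0.064 -0.006 -0.01; 0 -1 5 -0.064 -0.006 -0.01; 0 -1 5 -0.065 -0.006 -0.01; 0 -1.5 5 -0.064 -0.006 -0.01; 0 0 0 0 0 0")

```text
t: 17.02
eef_pos: [0.6143, 0.0735, 0.3012]
ee_rot: [-2.83, -0.002, -1.42]
force: [0.4, 0.1, -0.4]
width: 0.0602
```

```bash
python3 - <<'E'
from geo import *
s=get_state();print(s["t"],s["eef_pos"],s["ee_rot"],s["force"],s["q"])
R=ori(np.radians(18),.15);zt=R.as_matrix()[:,2];G=g(78)
rows([(G-.006*zt,R)],[6])
E
```

```text
17.125 [0.6132193  0.07279527 0.30130854] [-2.82932722e+00 -2.08321115e-03 -1.42051766e+00] [ 0.01163949 -0.53346317  0.40214185] [ 0.49504215  0.06178835 -0.35177933  0.13900445 -0.8676898  -0.41894093]
-0.1 -0.9 14.4 0 -0 0; -0.1 -1 14.4 0 -0 0; -0.1 -0.9 14.3 0 -0 0; -0.1 -1 14.4 0.001 -0.001 0; -0 -0.9 14.3 0 -0 0; -0 -1 14.4 0.001 -0.001 0.001
end [0.64475327 0.07783461 0.22103823] [-2.82732739e+00  1.28095536e-04 -1.42085251e+00]
```

Call:
step_arm(commands="0 -1 14.5 0 0 0; 0 -1 14.5 0 0 0; 0 -1 14.5 0 0 0; 0 -1 14.5 0 0 0; 0 -1 14.5 0 0 0; 0 -1 14 0 0 0; 0 0 0 0 0 0")

```text
t: 18.0
eef_pos: [0.6451, 0.0771, 0.2199]
ee_rot: [-2.832, -0.003, -1.42]
force: [-0.8, -0.1, 0.4]
width: 0.0603
```

```bash
python3 - <<'E'
from geo import *
s=get_state();print(s["t"],s["eef_pos"],s["ee_rot"],s["force"],s["q"])
R=Ro.from_euler('xyz',s["ee_rot"]);print("bar in tool",R.inv().apply(g(78)-s["eef_pos"])*1000)
w=grab_frame("wrist");save(w,"w9.png")
p=grab_frame("scene");save(p,"s9.png",(180,60,420,240),3)
E
```

```text
18.1 [0.64552985 0.07727628 0.22169068] [-2.82923009e+00 -2.26313655e-03 -1.42015577e+00] [-0.41862184  0.52627143  0.06353369] [ 0.47156286  0.1767574  -0.4138617   0.15623343 -0.68947594 -0.4266806 ]
bar in tool [-0.71680775  0.87972282  6.40313617]
```

View pics/w9.png

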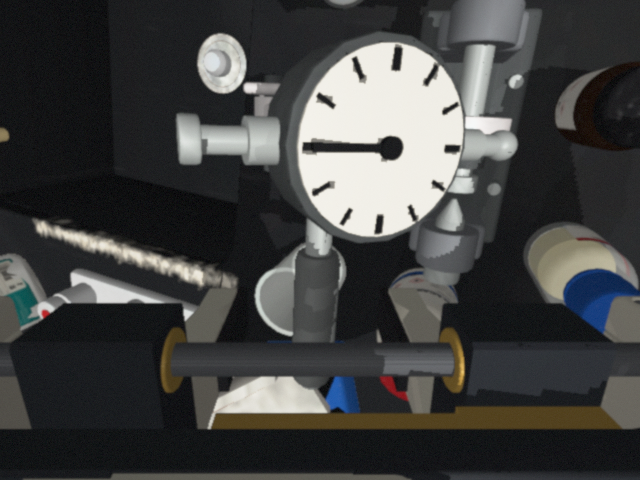

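View pics/s9.png

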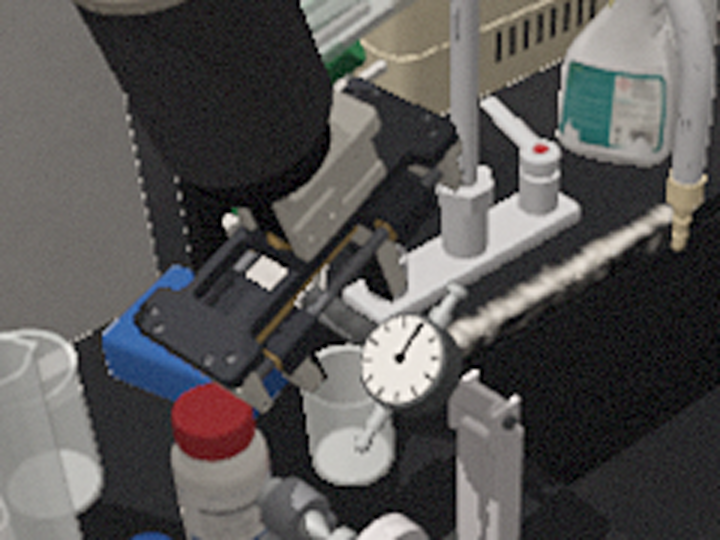

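Call:
step_arm(commands="0 0 0 0 0 0; 0 0 0 0 0 0; 0 0 0 0 0 0; 0 0 0 0 0 0; 0 0 0 0 0 0", jaw=10, grip_force=15)

```text
t: 18.82
eef_pos: [0.6452, 0.0773, 0.2216]
ee_rot: [-2.829, -0.002, -1.42]
force: [-1.2, 0.0, 0.9]
width: 0.0181
```

```bash
python3 - <<'E'
from geo import *
s=get_state();print(s["t"],s["eef_pos"],s["ee_rot"],s["force"],s["width"])
R=Ro.from_euler('xyz',s["ee_rot"]);P0=np.array(s["eef_pos"])
G=lambda b:F([95-66*np.cos(b),78,165+66*np.sin(b)])
b0=th[4];bs=np.linspace(b0,0,13)
for i in range(12): print(np.round(R.inv().apply(G(bs[i+1])-G(bs[i]))*1000,1), end=';')
print(P0+G(0)-G(b0))
E
```

```text
18.925 [0.6452368  0.07729365 0.22163049] [-2.82940793e+00 -1.89431893e-03 -1.42048486e+00] [-1.79886678  0.26533179  0.15445392] 0.01759606404662785
[-0.2  4.3  2. ];[-0.2  4.2  2.3];[-0.2  4.   2.6];[-0.2  3.8  2.9];[-0.2  3.6  3.1];[-0.1  3.4  3.4];[-0.1  3.1  3.6];[-0.1  2.8  3.8];[-0.1  2.6  4. ];[-0.1  2.3  4.2];[-0.   1.9  4.4];[-0.   1.6  4.5];[0.62202122 0.07532018 0.17130505]
```

Call:
step_arm(commands="0 4.3 2 0 0 0; 0 4.2 2.3 0 0 0; 0 4 2.6 0 0 0; 0 3.8 2.9 0 0 0; 0 3.6 3.1 0 0 0; 0 3.4 3.4 0 0 0")

```text
t: 19.68
eef_pos: [0.6285, 0.0752, 0.1988]
ee_rot: [-2.829, -0.002, -1.42]
force: [2.7, 4.7, 4.6]
width: 0.0177
```

```bash
python3 - <<'E'
from geo import *
s=get_state();print(s["t"],s["eef_pos"],s["ee_rot"],s["force"],s["width"],s["q"])
p=grab_frame("scene");save(p,"s10.png",(180,60,420,240),3)
E
```

```text
19.775 [0.62794221 0.0750627  0.19808471] [-2.82986018e+00 -1.64455769e-03 -1.41987311e+00] [2.62248171 5.22603236 0.04342841] 0.017694000230218863 [ 0.48209455  0.17047715 -0.48844093  0.17414474 -0.62378545 -0.45765788]
```

View pics/s10.png

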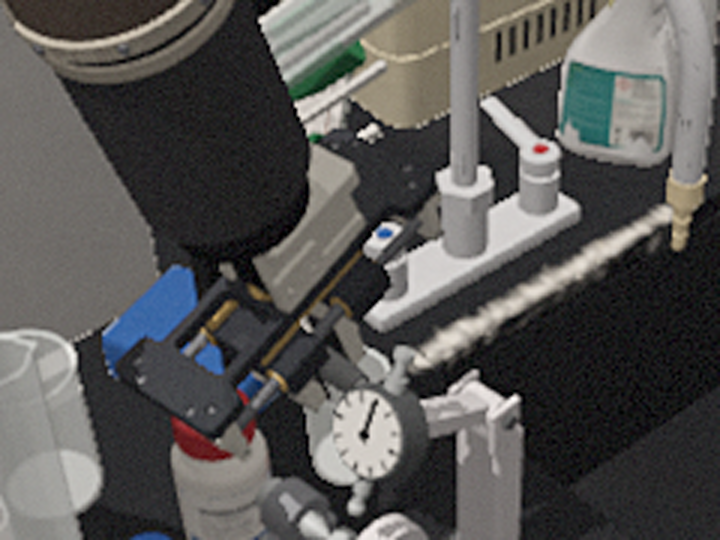

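Call:
step_arm(commands="0 3.1 3.6 0 0 0; 0 2.8 3.8 0 0 0; 0 2.6 4 0 0 0; 0 2.3 4.2 0 0 0; 0 1.9 4.4 0 0 0; 0 1.6 4.5 0 0 0; 0 0 0 0 0 0", grip_force=20)

```text
t: 20.7
eef_pos: [0.6224, 0.0743, 0.1709]
ee_rot: [-2.829, -0.001, -1.42]
force: [1.2, 5.7, 0.8]
width: 0.0175
```

```bash
python3 - <<'E'
from geo import *
s=get_state();print(s["t"],s["eef_pos"],s["ee_rot"],s["force"],s["width"],s["q"])
p=grab_frame("scene");save(p,"s11.png",(180,60,420,240),3)
E
```

```text
20.8 [0.6224204  0.07431757 0.17088258] [-2.82891270e+00 -1.39377727e-03 -1.41985342e+00] [1.65802923 6.04204177 2.47732383] 0.017501912312202786 [ 0.4844336   0.19007625 -0.54400206  0.19653606 -0.5492812  -0.48624247]
```

View pics/s11.png

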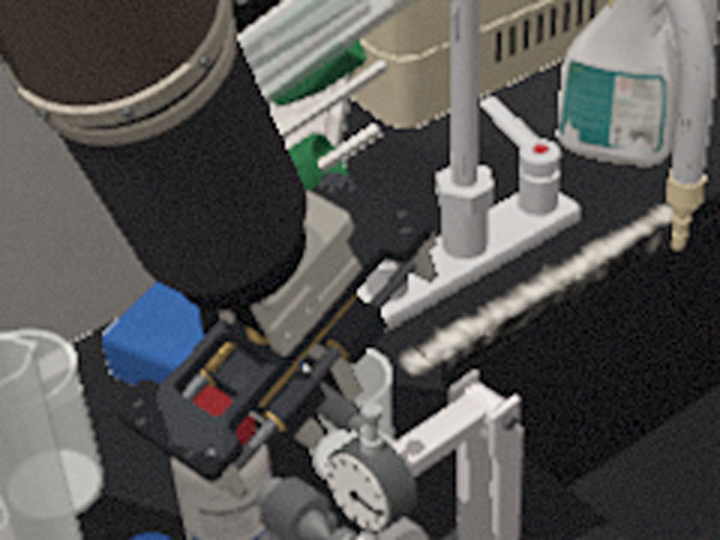

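Call:
step_arm(commands="0 0.6 1.9 0 0 0; 0 0.6 1.9 0 0 0; 0 0.6 1.9 0 0 0; 0 0 0 0 0 0")

```text
t: 21.35
eef_pos: [0.6225, 0.0743, 0.1654]
ee_rot: [-2.828, -0.001, -1.42]
force: [-0.8, 8.0, 4.4]
width: 0.0174
```

Call:
step_arm(commands="0 0.6 1.9 0 0 0; 0 0.6 1.9 0 0 0; 0 0 0 0 0 0")

```text
t: 21.72
eef_pos: [0.6231, 0.0741, 0.1637]
ee_rot: [-2.826, -0.002, -1.419]
force: [-8.9, 3.1, 21.3]
width: 0.0176
```

```bash
python3 - <<'E'
from geo import *
s=get_state();print(s["t"],s["eef_pos"],s["ee_rot"],s["force"],s["moment"],s["width"])
w=grab_frame("wrist");save(w,"w12.png")
p=grab_frame("scene");save(p,"s12.png",(260,160,360,240),7)
b=np.array([F([29,y,165]) for y in(44,73,102)]);print(proj(w,b,s),proj(p,b))
E
```

```text
21.825 [0.62305993 0.07413639 0.16372055] [-2.82587325e+00 -1.69715805e-03 -1.41943249e+00] [-8.78300583  3.74995823 21.61755987] [1.67448696 1.67879665 0.38547749] 0.01748903121468243
[[313.97275459 264.55702064]
 [309.1525627  331.62516866]
 [304.90237477 390.76228171]] [[297.20287362 202.23095066]
 [286.22107981 194.36603783]
 [275.55714782 186.72877046]]
```

View pics/w12.png

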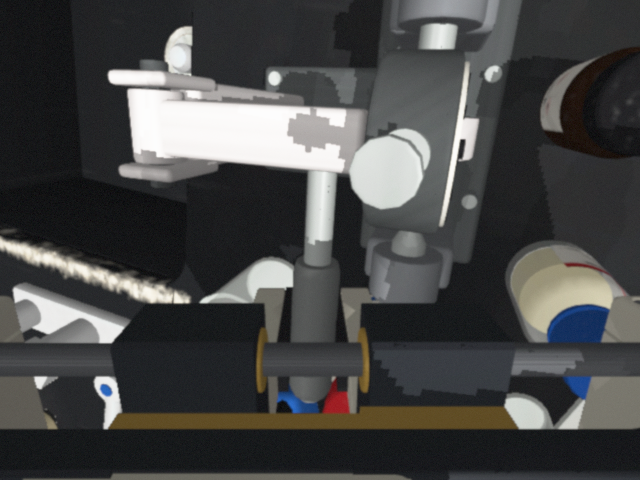

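View pics/s12.png

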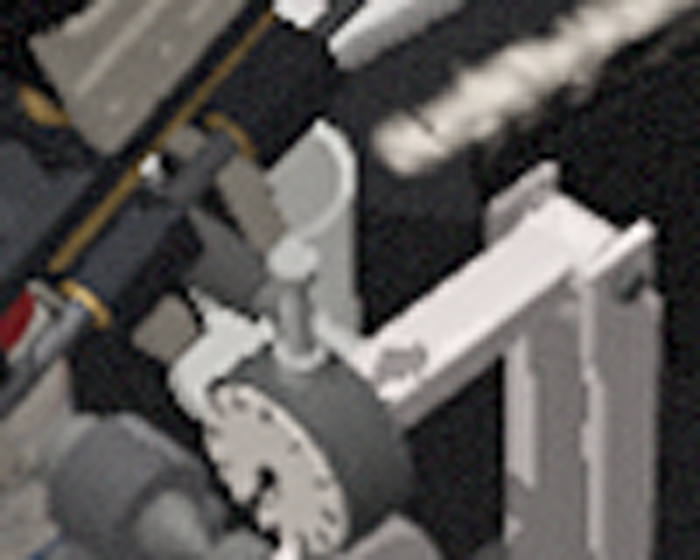

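Call:
step_arm(commands="0 0 0 0 0 0; 0 0 0 0 0 0; 0 0 0 0 0 0; 0 0 0 0 0 0", jaw=50)

```text
t: 22.42
eef_pos: [0.6219, 0.0733, 0.1605]
ee_rot: [-2.831, -0.003, -1.42]
force: [0.7, -0.3, 0.2]
width: 0.0488
```

Call:
step_arm(commands="0 0 -10 0 0 0; 0 0 -15 0 0 0; 0 0 -20 0 0 0; 0 0 -25 0 0 0; 0 0 -25 0 0 0; 0 0 -25 0 0 0; 0 0 -20 0 0 0")

```text
t: 23.3
eef_pos: [0.5794, 0.0675, 0.2971]
ee_rot: [-2.827, -0.001, -1.42]
force: [-0.5, -0.8, -0.3]
width: 0.0499
```

```bash
python3 - <<'E'
from geo import *
s=get_state();print(s["t"],s["eef_pos"],s["ee_rot"],s["force"],s["q"])
w=grab_frame("wrist");save(w,"w13.png")
p=grab_frame("scene");save(p,"s13.png",(260,160,400,270),5.5)
E
```

```text
23.4 [0.58028297 0.06784936 0.29859902] [-2.82360979e+00 -4.13879972e-04 -1.41959839e+00] [ 0.5033661   0.25856277 -0.61750038] [ 0.52019258  0.00116721 -0.42756315  0.15115813 -0.85002893 -0.45209589]
```

View pics/w13.png

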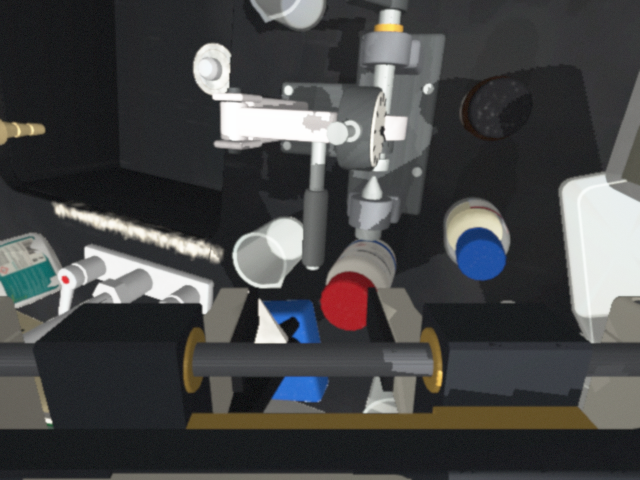

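View pics/s13.png

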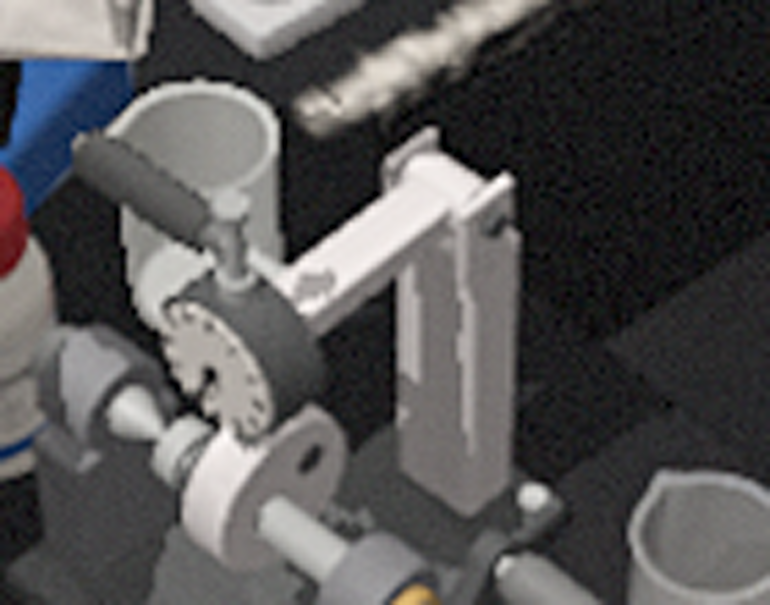

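```bash
python3 - <<'E'
from geo import *
p=grab_frame("scene");save(p,"s14.png",(285,215,345,270),12)
im=cv2.imread("pics/s14.png")
for k in range(8):
    e=k*np.pi/4
    for yy,c in((-9,(0,255,0)),):
        C=np.array([8*np.sin(e),yy,90+8*np.cos(e)])
        if k in(0,2,4,6):
            pts=[F(C+30*np.array([np.sin(u),0,np.cos(u)])) for u in np.linspace(0,2*np.pi,40)]
            u=((proj(p,pts)-[285,215]+.5)*12).astype(np.int32)
            cv2.polylines(im,[u],True,[(0,255,0),(0,0,255),(255,0,0),(0,255,255)][k//2],1)
cv2.imwrite("pics/s14.png",im)
E
```

```text
(no output)
```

View pics/s14.png

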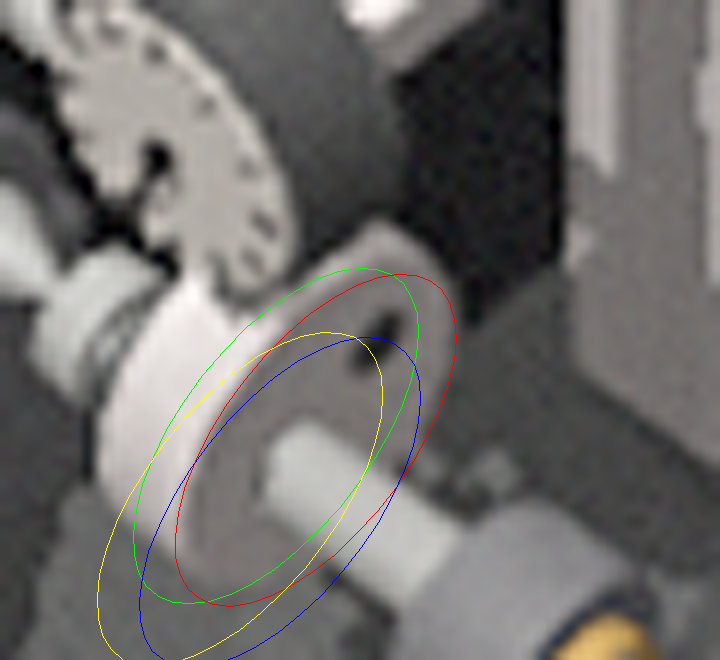

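```bash
python3 - <<'E'
from geo import *
R=ori(0,th[2]);H=h(-150);print(H,R.as_euler('xyz'))
rows([((.56,-.03,.31),R),((H[0],H[1],.26),R)],[4,4])
E
```

```text
[ 0.6340298  -0.15174552  0.11846848] [-3.14159265  0.         -1.48599421]
23.3 6.9 -6.4 -0.078 0.002 0.016; 23.5 7 -5.9 -0.078 0.002 0.017; 23.6 7 -5.2 -0.078 0.002 0.016; 23.7 7 -4.7 -0.077 0.002 0.017; 31.9 -15.9 12.5 -0 -0 -0; 31.9 -15.9 12.5 -0 -0 -0; 31.9 -15.8 12.5 -0 -0 -0; 31.9 -15.9 12.5 -0 -0 -0
end [ 0.63405314 -0.15176619  0.26004213] [-3.14158076e+00 -2.55281983e-04 -1.48642285e+00]
```

Call:
step_arm(commands="23.5 7 -6.5 -0.078 0.002 0.016; 23.5 7 -6 -0.078 0.002 0.017; 23.5 7 -5 -0.078 0.002 0.016; 23.5 7 -4.5 -0.077 0.002 0.017; 32 -16 12.5 0 0 0; 32 -16 12.5 0 0 0; 32 -16 12.5 0 0 0; 32 -16 12.5 0 0 0")

```text
t: 24.75
eef_pos: [0.6353, -0.153, 0.2592]
ee_rot: [-3.142, 0.0, -1.486]
force: [-0.7, 0.5, 0.3]
width: 0.0499
```

```bash
python3 - <<'E'
from geo import *
s=get_state();print(s["t"],s["eef_pos"],s["ee_rot"],s["force"],s["q"])
w=grab_frame("wrist");save(w,"w15.png")
print(proj(w,[h(-100),h(-134),h(-168)],s),recognise(w,"crank_grip"),recognise(w,"beaker_low"))
R=ori(0,th[2]);H=h(-150)
rows([((H[0],H[1],H[2]+.006),R)],[6])
p=grab_frame("scene");save(p,"s15.png",(240,100,480,280),3)
E
```

```text
24.85 [ 0.63497676 -0.15438496  0.25690601] [ 3.13791333e+00  3.83950909e-04 -1.48903484e+00] [-0.15034453 -0.51494742 -0.22665592] [ 5.92169325e-02  3.22559465e-01 -2.83687099e-02 -3.20008985e-04
 -1.22355521e+00  2.26547148e-02]
[[311.95461311 297.65538175]
 [311.85051878 257.57360129]
 [311.73859009 214.4751811 ]] [{'pixel': [308.8, 256.1], 'conf': 0.72}] [{'pixel': [220.8, 252.8], 'conf': 0.78}, {'pixel': [417.1, 297.9], 'conf': 0.23}]
-0 0.1 22.6 -0 0 -0; -0 0.1 22.6 -0 0 -0; -0.1 0.1 22.6 -0 0 -0; -0 0.1 22.5 -0 0 -0; -0.1 0.1 22.6 -0 0 -0; -0 0 22.5 -0 0 -0.001
end [ 0.63403661 -0.15176187  0.12447594] [-3.14157175e+00  3.35172767e-04 -1.48589063e+00]
```

View pics/w15.png

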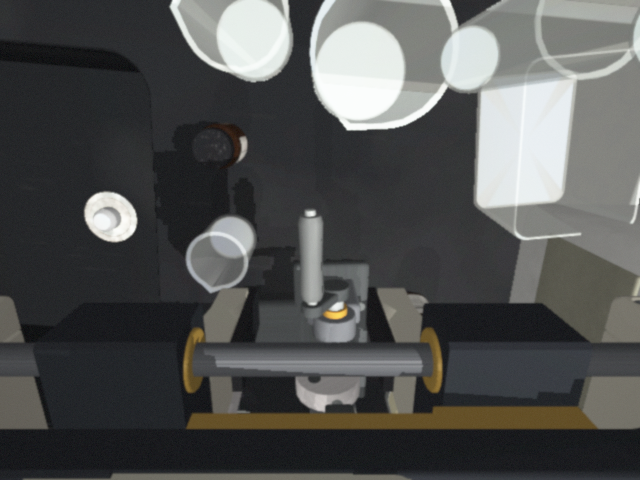

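View pics/s15.png

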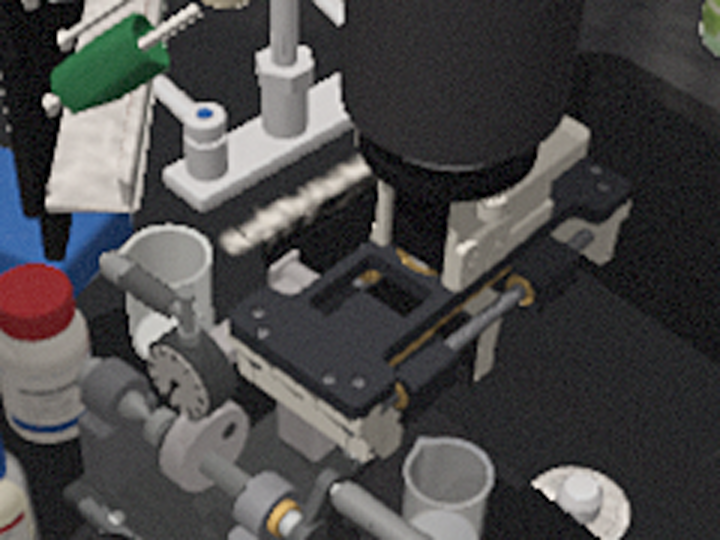

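Call:
step_arm(commands="0 0 24 0 0 0; 0 0 24 0 0 0; 0 0 24 0 0 0; 0 0 22 0 0 0; 0 0 21 0 0 0; 0 0 19 0 0 0; 0 0 0 0 0 0")

```text
t: 25.92
eef_pos: [0.634, -0.1509, 0.1259]
ee_rot: [3.141, 0.001, -1.485]
force: [0.4, 0.6, 0.6]
width: 0.0501
```

```bash
python3 - <<'E'
from geo import *
s=get_state();print(s["t"],s["eef_pos"],s["ee_rot"],s["force"])
R=Ro.from_euler('xyz',s["ee_rot"]);print("handle in tool",R.inv().apply(h(-150)-s["eef_pos"])*1000)
w=grab_frame("wrist");save(w,"w16.png")
E
```

```text
26.025 [ 0.63537178 -0.15135008  0.1277577 ] [-3.13901090e+00 -9.70492889e-05 -1.48529521e+00] [-0.0148625  -0.12870622  0.21443023]
handle in tool [0.27848588 1.3948253  9.28567579]
```

View pics/w16.png

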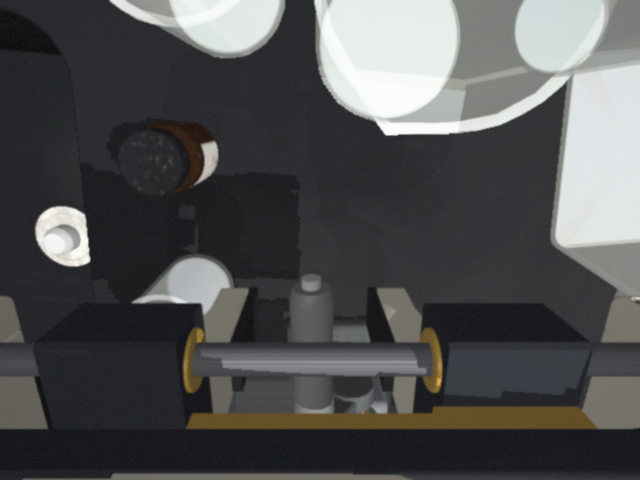

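Call:
step_arm(commands="0 0 2 0 0 0; 0 0 0 0 0 0; 0 0 0 0 0 0; 0 0 0 0 0 0; 0 0 0 0 0 0", jaw=8, grip_force=15)

```text
t: 26.7
eef_pos: [0.6355, -0.1519, 0.1249]
ee_rot: [-3.139, 0.0, -1.486]
force: [1.8, -0.5, 0.0]
width: 0.0175
```

```bash
cat > crank.py <<'E'
from geo import *
import sys
a0,a1,n=map(float,sys.argv[1:4]);n=int(n)
s=get_state();print(round(s["t"],2),s["eef_pos"],s["ee_rot"],s["force"],s["width"])
R=ori(0,th[2])
C=lambda a:F([35*np.sin(a),-150,90+35*np.cos(a)])
# angle now, from TCP
f=Ro.from_euler('z',-th[2]).apply(np.array(s["eef_pos"])-[th[0],th[1],0])*1000
print("fixture grasp pt",f-[0,0,6],"angle",np.degrees(np.arctan2(f[0],f[2]-6-90)),"r",np.hypot(f[0],f[2]-96))
A=np.radians(np.linspace(a0,a1,n+1));o=[]
for i in range(n):
    d=np.round(R.inv().apply(C(A[i+1])-C(A[i]))*1000,1)+0.
    o.append("%g %g %g 0 0 0"%tuple(d))
print("; ".join(o))
E
python3 crank.py 35.6 115 8
```

```text
26.8 [ 0.63547333 -0.15190498  0.12486962] [-3.13914251e+00  9.20000929e-06 -1.48619256e+00] [ 1.88591608 -0.99341042 -0.55265865] 0.017601211828008553
fixture grasp pt [  21.78523059 -150.28115503  118.8696166 ] angle 37.03847987076099 r 36.16698818775839
0 -4.6 3.9 0 0 0; 0 -3.9 4.7 0 0 0; 0 -3 5.3 0 0 0; 0 -2 5.7 0 0 0; 0 -1 6 0 0 0; 0 0 6.1 0 0 0; 0 1.1 6 0 0 0; 0 2.1 5.7 0 0 0
```

Call:
step_arm(commands="0 -4.6 3.9 0 0 0; 0 -3.9 4.7 0 0 0; 0 -3 5.3 0 0 0; 0 -2 5.7 0 0 0; 0 -1 6 0 0 0; 0 0 6 0 0 0; 0 0 0 0 0 0")

```text
t: 27.68
eef_pos: [0.6505, -0.1504, 0.0921]
ee_rot: [-3.139, 0.0, -1.486]
force: [8.2, -0.4, -3.6]
width: 0.0179
```

```bash
python3 crank.py 95 175 8; python3 - <<'E'
from geo import *
p=grab_frame("scene");save(p,"s17.png",(270,180,390,290),6)
E
```

```text
27.77 [ 0.65054388 -0.15043262  0.0920945 ] [-3.13851740e+00  3.21221859e-04 -1.48634426e+00] [ 7.90526931  0.28923306 -3.11897659] 0.017943502044959977
fixture grasp pt [  36.92632938 -150.09056954   86.0944951 ] angle 96.03743002551998 r 37.132287431281384
0 1.1 6 0 0 0; 0 2.1 5.7 0 0 0; 0 3.1 5.3 0 0 0; 0 3.9 4.7 0 0 0; 0 4.7 3.9 0 0 0; 0 5.3 3.1 0 0 0; 0 5.7 2.1 0 0 0; 0 6 1.1 0 0 0
```

View pics/s17.png

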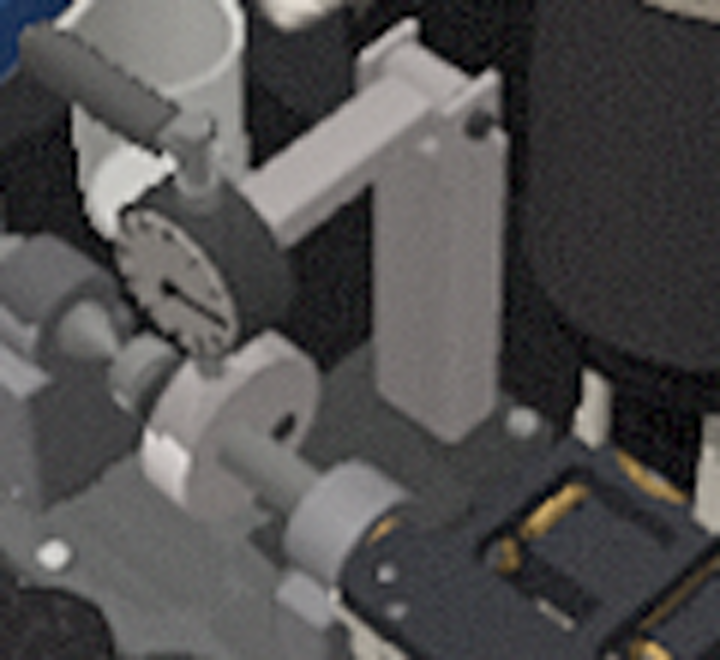

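Call:
step_arm(commands="0 2 6 0 0 0; 0 2.6 5.7 0 0 0; 0 3.6 5.3 0 0 0; 0 4 4.7 0 0 0; 0 4.7 3.9 0 0 0; 0 5.3 3.1 0 0 0; 0 5.7 2.1 0 0 0; 0 6 1.1 0 0 0")

```text
t: 28.92
eef_pos: [0.6152, -0.1539, 0.0606]
ee_rot: [-3.141, -0.0, -1.486]
force: [3.8, -3.1, 1.3]
width: 0.0176
```

```bash
python3 crank.py 175 255 8; python3 - <<'E'
from geo import *
p=grab_frame("scene");save(p,"s18.png",(270,180,390,290),6)
E
```

```text
29.02 [ 0.61447255 -0.15391881  0.06082782] [ 3.14151708e+00  1.59438603e-04 -1.48679932e+00] [ 1.6473644  -4.49172309 -1.66988235] 0.017662686705750604
fixture grasp pt [   0.68934138 -150.50897745   54.82782412] angle 178.87720065746603 r 35.17893044793614
0 6.1 0 0 0 0; 0 6 -1.1 0 0 0; 0 5.7 -2.1 0 0 0; 0 5.3 -3.1 0 0 0; 0 4.7 -3.9 0 0 0; 0 3.9 -4.7 0 0 0; 0 3.1 -5.3 0 0 0; 0 2.1 -5.7 0 0 0
```

View pics/s18.png

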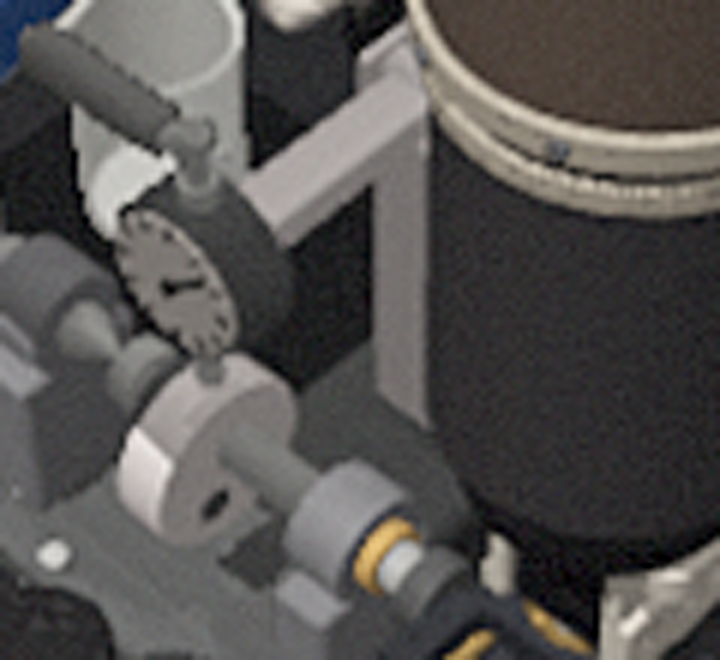

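Call:
step_arm(commands="0 6.1 0 0 0 0; 0 6 -1.1 0 0 0; 0 5.7 -2.1 0 0 0; 0 5.3 -3.1 0 0 0; 0 4.7 -3.9 0 0 0; 0 3.9 -4.7 0 0 0; 0 3.1 -5.3 0 0 0; 0 2.1 -5.7 0 0 0")

```text
t: 30.18
eef_pos: [0.5817, -0.1571, 0.0883]
ee_rot: [-3.135, -0.001, -1.486]
force: [9.4, -8.2, -3.6]
width: 0.0184
```

```bash
python3 crank.py 255 315 6; cat > dial.py <<'E'
from geo import *
p=grab_frame("scene")
D=F([-15,0,178])
def needle(v):
    b=proj(p,[D,D+[0,0,.01],D+Ro.from_euler('z',th[2]).apply([0,-.01,0])])
    M=np.stack([b[1]-b[0],b[2]-b[0]],1);c=np.linalg.solve(M,v);return np.arctan2(c[1],c[0])%(2*np.pi),np.hypot(*c)*10
if __name__=="__main__":
    import sys
    save(p,sys.argv[1],(282,205,322,245),16)
    print(proj(p,D))
    print("s17",needle([56/6,40/6]),"s18",needle([32/6,-10/6]))
E
python3 dial.py d19.png
```

```text
30.27 [ 0.58172114 -0.15711469  0.08877167] [-3.13434628e+00 -1.19226681e-03 -1.48562026e+00] [ 7.13790794 -5.89595945  1.86493189] 0.018121360621000508
fixture grasp pt [ -32.21506553 -150.91930874   82.77167471] angle -102.6464130604303 r 33.01604357641538
0 1.1 -6 0 0 0; 0 0 -6.1 0 0 0; 0 -1.1 -6 0 0 0; 0 -2.1 -5.7 0 0 0; 0 -3.1 -5.3 0 0 0; 0 -3.9 -4.7 0 0 0
[[295.76294243 222.99953211]]
s17 (np.float64(1.5373442669257216), np.float64(22.93768226850692)) s18 (np.float64(0.7641141609249457), np.float64(20.654668977679815))
```

View pics/d19.png

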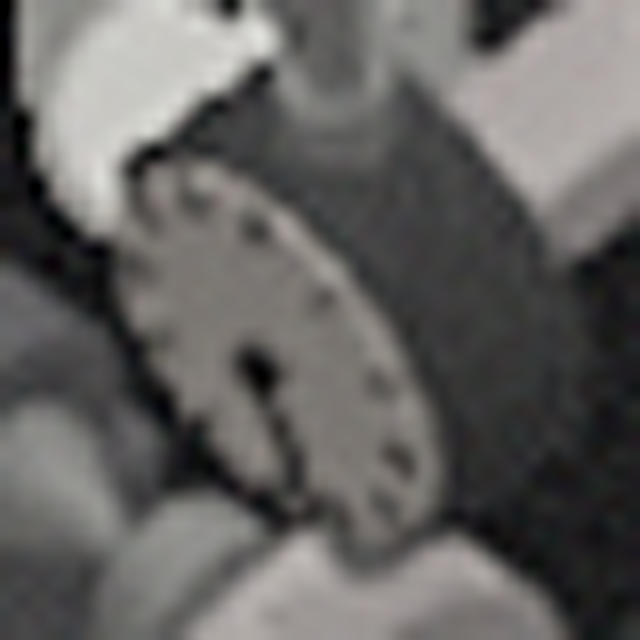

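```bash
python3 -c "
from dial import *
print(needle([35/16,117/16]),needle([38/16,125/16]))"
```

```text
(np.float64(2.8736920493914986), np.float64(15.573631869659252)) (np.float64(2.8667435084870303), np.float64(16.593058955645247))
```

Call:
step_arm(commands="0 2 -6 0 0 0; 0 0.5 -6 0 0 0; 0 -1.1 -6 0 0 0; 0 -2.1 -5.7 0 0 0; 0 0 0 0 0 0")

```text
t: 31.2
eef_pos: [0.584, -0.1568, 0.112]
ee_rot: [-3.132, -0.001, -1.486]
force: [13.1, -6.2, -4.9]
width: 0.018
```

```bash
python3 crank.py 295 345 5; python3 dial.py d20.png
```

```text
31.3 [ 0.58399396 -0.15684593  0.11199998] [-3.13186263e+00 -1.35777523e-03 -1.48544256e+00] [13.22090387 -6.46515876 -5.54606978] 0.017433310707928446
fixture grasp pt [ -29.9276448  -150.84401907  105.99998201] angle -61.8700527097894 r 33.93616577353745
0 -3.1 -5.3 0 0 0; 0 -3.9 -4.7 0 0 0; 0 -4.7 -3.9 0 0 0; 0 -5.3 -3.1 0 0 0; 0 -5.7 -2.1 0 0 0
[[295.76294243 222.99953211]]
s17 (np.float64(1.5373442669257216), np.float64(22.93768226850692)) s18 (np.float64(0.7641141609249457), np.float64(20.654668977679815))
```

View pics/d20.png

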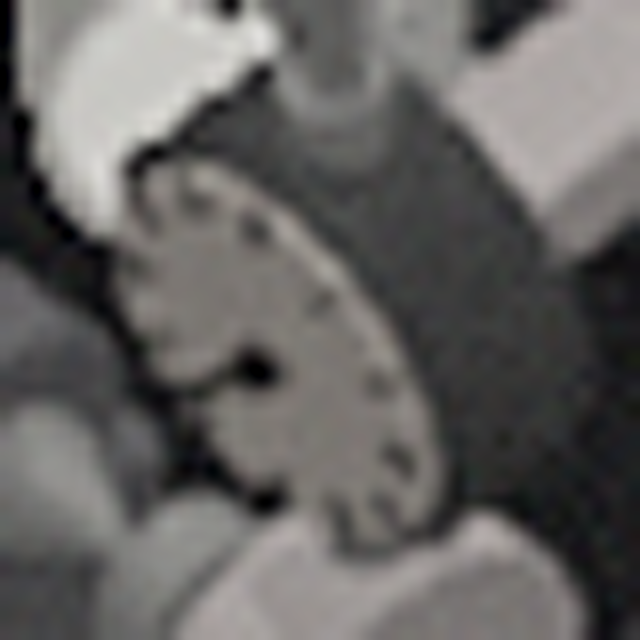

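```bash
python3 -c "
from dial import *
a=[needle([-80/16,20/16])[0],needle([36/16,120/16])[0]]
print(a,[x/.24 for x in a])
import numpy as np
from scipy.optimize import least_squares
d=np.radians([96,178.9,257.4,298.1]);r=np.array([1.537,.764,a[1],a[0]])/.24
f=least_squares(lambda x:11+8*np.cos(d-x[0])-r,[5.8]);print(np.degrees(f.x),f.fun)
f=least_squares(lambda x:x[1]+8*np.cos(d-x[0])-r,[5.8,11]);print(np.degrees(f.x[0]),f.x[1],f.fun)
"
```

```text
[np.float64(3.933605984767789), np.float64(2.8724714738492203)] [np.float64(16.390024936532456), np.float64(11.968631141038419)]
[338.59868945] [0.9140726  0.31361868 0.25543638 0.69334163]
336.3987534483104 10.370962587093441 [ 0.01510965 -0.2033404  -0.07102574  0.25925649]
```

```bash
python3 crank.py 298 336 4
```

```text
31.7 [ 0.58400827 -0.15680827  0.11198412] [-3.13185969e+00 -1.36730813e-03 -1.48535607e+00] [13.98251263 -6.67441931 -4.9595611 ] 0.017896165902311124
fixture grasp pt [ -29.91019893 -150.80770563  105.98412178] angle -61.87978677192332 r 33.91330342152947
0 -3.1 -4.9 0 0 0; 0 -3.9 -4.3 0 0 0; 0 -4.6 -3.6 0 0 0; 0 -5.1 -2.8 0 0 0
```

Call:
step_arm(commands="0 -4.1 -4.9 0 0 0; 0 -4.9 -4.3 0 0 0; 0 0 0 0 0 0")

```text
t: 32.08
eef_pos: [0.5894, -0.1563, 0.1196]
ee_rot: [-3.139, -0.0, -1.486]
force: [5.6, -5.9, -5.2]
width: 0.0176
```

```bash
python3 crank.py 317 336 2; python3 dial.py d21.png
```

```text
32.17 [ 0.58942164 -0.15629868  0.11966961] [-3.13893374e+00 -4.76574511e-04 -1.48643251e+00] [ 5.21702102 -7.53441205 -5.49054084] 0.017684411937794606
fixture grasp pt [ -24.47311997 -150.75846178  113.66960945] angle -45.95618774391827 r 34.046791514585905
0 -4.6 -3.6 0 0 0; 0 -5.1 -2.8 0 0 0
[[295.76294243 222.99953211]]
s17 (np.float64(1.5373442669257216), np.float64(22.93768226850692)) s18 (np.float64(0.7641141609249457), np.float64(20.654668977679815))
```

View pics/d21.png

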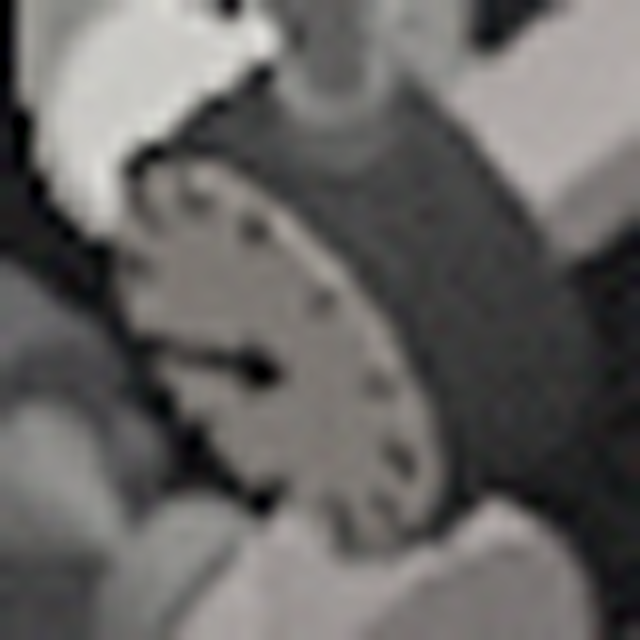

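Call:
step_arm(commands="0 -4.6 -3.9 0 0 0; 0 -5.1 -3 0 0 0; 0 -2.5 -1 0 0 0; 0 0 0 0 0 0")

```text
t: 32.83
eef_pos: [0.5986, -0.1555, 0.1268]
ee_rot: [3.138, 0.0, -1.487]
force: [-1.1, -6.9, -2.2]
width: 0.0177
```

```bash
python3 crank.py 336 376 4; python3 dial.py d22.png; python3 -c "
from dial import *
print(needle([-108/16,-25/16]))"
```

```text
32.92 [ 0.59863556 -0.15542674  0.12686876] [ 3.13862971e+00  1.38993206e-04 -1.48697562e+00] [-1.73651749 -5.36265248 -2.27958607] 0.017773356691144472
fixture grasp pt [ -15.21846143 -150.67008526  120.86875727] angle -26.24354231007044 r 34.41630055019696
0 -5.8 -2 0 0 0; 0 -6 -1 0 0 0; 0 -6.1 0.1 0 0 0; 0 -6 1.2 0 0 0
[[295.76294243 222.99953211]]
s17 (np.float64(1.5373442669257216), np.float64(22.93768226850692)) s18 (np.float64(0.7641141609249457), np.float64(20.654668977679815))
(np.float64(4.224772141631105), np.float64(19.569095752349767))
```

View pics/d22.png

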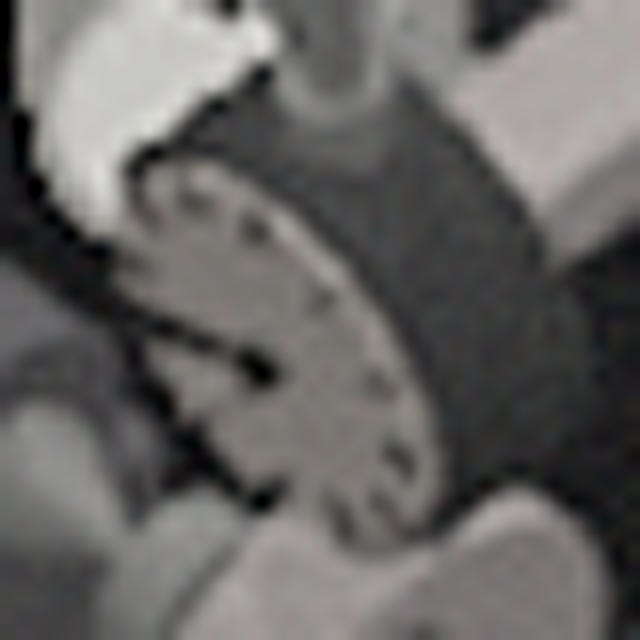

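Call:
step_arm(commands="0 -5.8 -2.2 0 0 0; 0 -6 -1.2 0 0 0; 0 0 0 0 0 0")

```text
t: 33.6
eef_pos: [0.6116, -0.1542, 0.1312]
ee_rot: [3.141, -0.0, -1.487]
force: [-2.2, -4.8, 2.6]
width: 0.0175
```

```bash
python3 crank.py 354 394 4; python3 dial.py d23.png; python3 -c "
from dial import *
print(needle([-122/16,-52/16]))"
```

```text
33.7 [ 0.61160106 -0.15415684  0.13118965] [-3.14153068e+00 -3.01657947e-05 -1.48648382e+00] [-2.04574559 -5.41058884  2.25034408] 0.017611338162582497
fixture grasp pt [  -2.19199099 -150.50293298  125.18964921] angle -3.564393922313689 r 35.257853534004155
0 -6.1 -0.1 0 0 0; 0 -6 1 0 0 0; 0 -5.8 2 0 0 0; 0 -5.3 3 0 0 0
[[295.76294243 222.99953211]]
s17 (np.float64(1.5373442669257216), np.float64(22.93768226850692)) s18 (np.float64(0.7641141609249457), np.float64(20.654668977679815))
(np.float64(4.389233225427399), np.float64(20.254914269508294))
```

View pics/d23.png

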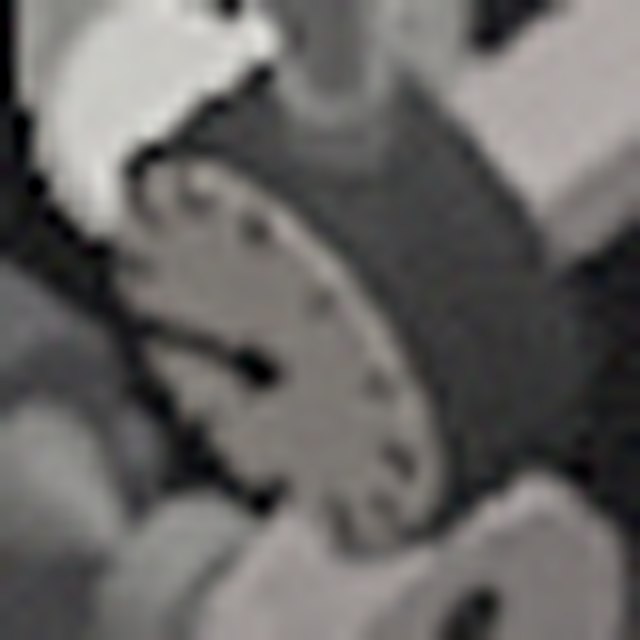

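Call:
step_arm(commands="0 -6 0 0 0 0; 0 -6 1 0 0 0; 0 0 0 0 0 0")

```text
t: 34.38
eef_pos: [0.6248, -0.1529, 0.1305]
ee_rot: [-3.139, -0.0, -1.486]
force: [0.3, -4.9, 2.7]
width: 0.0178
```

```bash
python3 crank.py 376 340 4; python3 dial.py d24.png; cat > need.py <<'E'
from dial import *
from scipy.optimize import least_squares
b=proj(p,[D,D+[0,0,.01],D+Ro.from_euler('z',th[2]).apply([0,-.01,0])])
M=np.stack([b[1]-b[0],b[2]-b[0]],1)/10  # px per mm for (up,right)
def read(fn,hub=None):
    im=cv2.cvtColor(cv2.imread("pics/"+fn),cv2.COLOR_BGR2GRAY).astype(np.float32)
    best=None
    if hub is None:
        # hub: darkest blob near (258,369)
        sub=cv2.GaussianBlur(im,(0,0),8)[340:400,230:290];j=np.unravel_index(sub.argmin(),sub.shape);hub=np.array([230+j[1],340+j[0]],float)
    A=np.linspace(0,2*np.pi,721)[:-1];v=[]
    for a in A:
        r=np.linspace(5,16,30);u=hub[:,None]+16*(M@np.stack([r*np.cos(a),r*np.sin(a)]))
        v.append(cv2.remap(im,u[0].astype(np.float32)[None],u[1].astype(np.float32)[None],cv2.INTER_LINEAR).mean())
    v=np.array(v);k=v.argmin();i=np.arange(k-16,k+17)%720;w=np.clip(v[i].max()-v[i],0,None)**2
    da=(np.arange(-16,17)*w).sum()/w.sum();return (A[k]+da*np.pi/360),hub
if __name__=="__main__":
    hs=np.array([read(f"d{i}.png")[1] for i in range(19,25)]);print(hs.tolist());hub=np.median(hs,0)
    r=np.array([read(f"d{i}.png",hub)[0] for i in range(19,25)]);print(r, r/.24)
    import sys
    d=np.radians([257.4,298.1,314.0,333.8,356.4,float(sys.argv[1])])
    for k in(0,1):
      f=least_squares(lambda x:x[1]+8*np.cos(d-x[0])-r/.24,[5.8,11]) if k else least_squares(lambda x:x[1]+x[2]*np.cos(d-x[0])-r/.24,[5.8,11,8])
      print(np.degrees(f.x[0]),f.x[1:],np.round(f.fun,2))
E
python3 need.py 376
```

```text
34.48 [ 0.62470785 -0.15285909  0.13051871] [-3.13902947e+00 -8.77987397e-06 -1.48628049e+00] [ 2.30314031 -5.21752423  3.12180742] 0.017700938187195068
fixture grasp pt [  10.97761798 -150.31999974  124.51871157] angle 17.64167049961887 r 36.222224465187104
0 5.4 -1.1 0 0 0; 0 5.5 -0.2 0 0 0; 0 5.5 0.6 0 0 0; 0 5.3 1.5 0 0 0
[[295.76294243 222.99953211]]
s17 (np.float64(1.5373442669257216), np.float64(22.93768226850692)) s18 (np.float64(0.7641141609249457), np.float64(20.654668977679815))
[[260.0, 373.0], [255.0, 370.0], [258.0, 371.0], [259.0, 370.0], [256.0, 369.0], [256.0, 370.0]]
[2.77338021 3.90019953 4.22540344 4.44270239 4.39148598 4.03015084] [11.55575087 16.25083139 17.60584767 18.51125997 18.29785824 16.79229517]
340.0582929599351 [10.46037907  7.99721921] [-0.07  0.16  0.04 -0.1  -0.16  0.14]
340.05115224140604 [10.4580555] [-0.07  0.16  0.04 -0.1  -0.16  0.14]
```

View pics/d24.png

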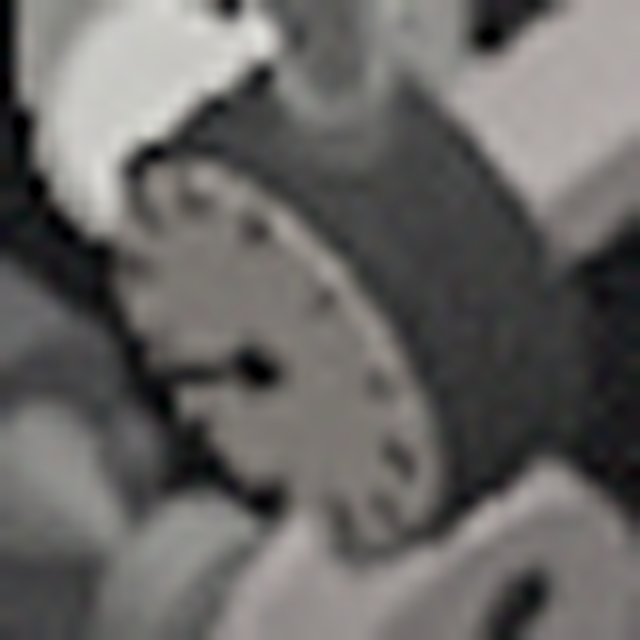

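```bash
python3 - <<'E'
from need import *
ims=[cv2.cvtColor(cv2.imread(f"pics/d{i}.png"),cv2.COLOR_BGR2GRAY) for i in range(19,25)]
im=np.median(ims,0).astype(np.float32);hub=np.array([257,370.])
out=np.zeros((60*8,60*8),np.float32)
yy,xx=np.mgrid[0:480,0:480];right=(xx-240)/8;up=-(yy-240)/8
u=hub[:,None,None]+16*np.einsum('ij,jkl->ikl',M,np.stack([up,right]))
r=cv2.remap(im,u[0].astype(np.float32),u[1].astype(np.float32),cv2.INTER_LINEAR)
for k in range(12):
    a=k*np.pi/6;cv2.line(r,(int(240+215*np.sin(a)),int(240-215*np.cos(a))),(int(240+235*np.sin(a)),int(240-235*np.cos(a))),255,1)
cv2.imwrite("pics/rect.png",cv2.resize(r,(600,600)))
print("M",M)
E
```

```text
M [[-0.03359283  0.40825153]
 [-0.40338115  0.30430422]][ WARN:0@5.707] global loadsave.cpp:1063 imwrite_ Unsupported depth image for selected encoder is fallbacked to CV_8U.
```

View pics/rect.png

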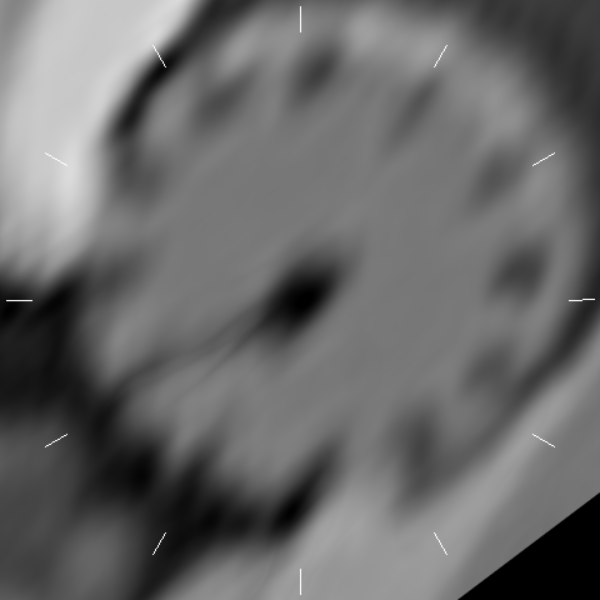

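```bash
python3 - <<'E'
import numpy as np
from scipy.optimize import least_squares
P=np.array([[21.8,118.9],[36.93,86.09],[.69,54.83],[-32.2,82.77],[-29.9,106],[-24.47,113.67],[-15.22,120.87],[-2.19,125.19],[10.98,124.52]])
f=least_squares(lambda c:np.hypot(P[:,0]-c[0],P[:,1]-c[1])-35,[0,90]);c=f.x;print(c,f.fun.round(2))
a=np.degrees(np.arctan2(P[:,0]-c[0],P[:,1]-c[1]))%360;a[-1]+=360;print(a.round(1))
r=np.array([0,1.537/.24,.764/.24,11.556,16.25,17.606,18.51,18.30,16.79])
for idx in([3,4,5,6,7,8],[5,6,7,8],[1,2,3,4,5,6,7,8]):
    d=np.radians(a[idx]);g=least_squares(lambda x:x[1]+8*np.cos(d-x[0])-r[idx],[5.9,11]);x=g.x
    t=x[0];print(np.degrees(t),x[1],g.fun.round(2),"target pt",c+35*np.array([np.sin(t),np.cos(t)]))
E
```

```text
[ 1.83845174 90.34745287] [-0.16  0.35  0.54 -0.13  0.39  0.16 -0.03  0.07  0.37]
[ 35.   96.9 181.9 257.4 296.3 311.6 330.8 353.4 375. ]
339.102231549464 10.456962370998387 [ 0.06  0.07 -0.06 -0.14 -0.09  0.15] target pt [-10.64610474 123.04509574]
337.75432780509755 10.503214027895087 [ 0.08 -0.07 -0.09  0.08] target pt [-11.41180297 122.74237145]
338.2489588024674 10.416252861103901 [ 0.17 -0.1   0.14  0.11 -0.04 -0.16 -0.16  0.04] target pt [-11.13164932 122.85555153]
```

```bash
python3 crank.py 375 338.5 4
```

```text
35.02 [ 0.62469426 -0.15285929  0.13049216] [-3.13919570e+00  1.51303269e-05 -1.48628184e+00] [ 1.89272907 -5.39727896  2.2909885 ] 0.017689264951818048
fixture grasp pt [  10.9640629  -150.3190426   124.49215924] angle 17.633960066650854 r 36.19281315759998
0 5.5 -1 0 0 0; 0 5.6 -0.1 0 0 0; 0 5.5 0.8 0 0 0; 0 5.3 1.6 0 0 0
```

Call:
step_arm(commands="0 5.5 -1 0 0 0; 0 5.6 -0.1 0 0 0; 0 5.5 0.8 0 0 0; 0 5.3 1.6 0 0 0; 0 0 0 0 0 0; 0 0 0 0 0 0")

```text
t: 35.78
eef_pos: [0.6024, -0.155, 0.1288]
ee_rot: [-3.14, -0.0, -1.487]
force: [2.1, -6.9, 0.8]
width: 0.0175
```

```bash
python3 crank.py 338 338 1;python3 dial.py d25.png; python3 -c "
from need import *
print(read('d25.png',np.array([256.5,370.])))"
```

```text
35.88 [ 0.60242065 -0.15503514  0.12876539] [-3.14022700e+00 -1.97583943e-04 -1.48646461e+00] [ 1.0605378  -5.88568879  0.37648693] 0.01745624532994221
fixture grasp pt [ -11.41380288 -150.60049304  122.76539288] angle -19.20574806678257 r 34.696482049728154
0 0 0 0 0 0
[[295.76294243 222.99953211]]
s17 (np.float64(1.5373442669257216), np.float64(22.93768226850692)) s18 (np.float64(0.7641141609249457), np.float64(20.654668977679815))
(np.float64(4.466922844184993), array([256.5, 370. ]))
```

Call:
step_arm(commands="0 0 0 0 0 0; 0 0 0 0 0 0; 0 0 0 0 0 0; 0 0 0 0 0 0", jaw=45)

```text
t: 36.67
eef_pos: [0.6024, -0.1543, 0.1287]
ee_rot: [-3.141, 0.001, -1.486]
force: [0.3, 0.7, 0.8]
width: 0.0445
```

Call:
step_arm(commands="0 0 -10 0 0 0; 0 0 -20 0 0 0; 0 0 -25 0 0 0; 0 0 -30 0 0 0; 0 0 -30 0 0 0; 0 0 -30 0 0 0; 0 0 -20 0 0 0; 0 0 0 0 0 0")

```text
t: 37.67
eef_pos: [0.603, -0.1548, 0.2965]
ee_rot: [-3.136, -0.0, -1.486]
force: [-0.3, 0.6, 1.5]
width: 0.0444
```

```bash
python3 - <<'E'
from geo import *
s=get_state();print(s["t"],s["eef_pos"],s["ee_rot"],s["force"],s["q"])
w=grab_frame("wrist");save(w,"w26.png")
A=np.radians(338.5);C=lambda y:F([35*np.sin(A),y,90+35*np.cos(A)])
print(proj(w,[C(-100),C(-168)],s))
E
python3 dial.py d26.png; python3 -c "
from need import *
print(read('d26.png',np.array([256.5,370.])))"
```

```text
37.775 [ 0.60203133 -0.15453357  0.29385507] [-3.13998979e+00  6.78570915e-04 -1.48653435e+00] [ 0.19711018 -0.31907441  0.23726823] [ 6.20155039e-02  2.47340138e-01 -4.82730822e-02 -7.46796807e-04
 -1.27359581e+00  2.24640608e-02]
[[313.11317112 277.63151031]
 [313.20471131 201.25988773]]
[[295.76294243 222.99953211]]
s17 (np.float64(1.5373442669257216), np.float64(22.93768226850692)) s18 (np.float64(0.7641141609249457), np.float64(20.654668977679815))
(np.float64(4.470286578998652), array([256.5, 370. ]))
```

View pics/w26.png

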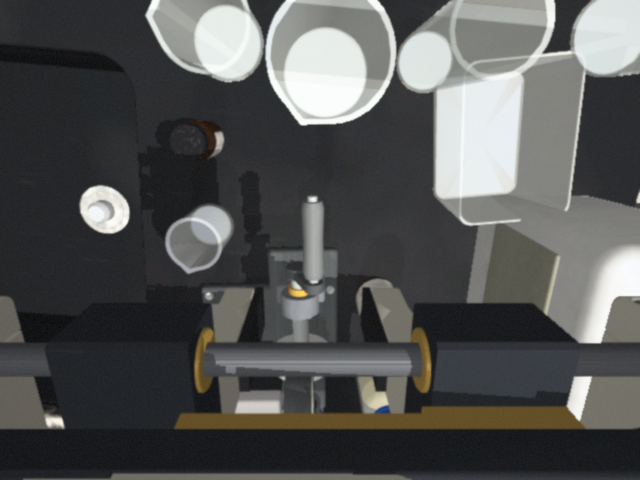

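View pics/d26.png

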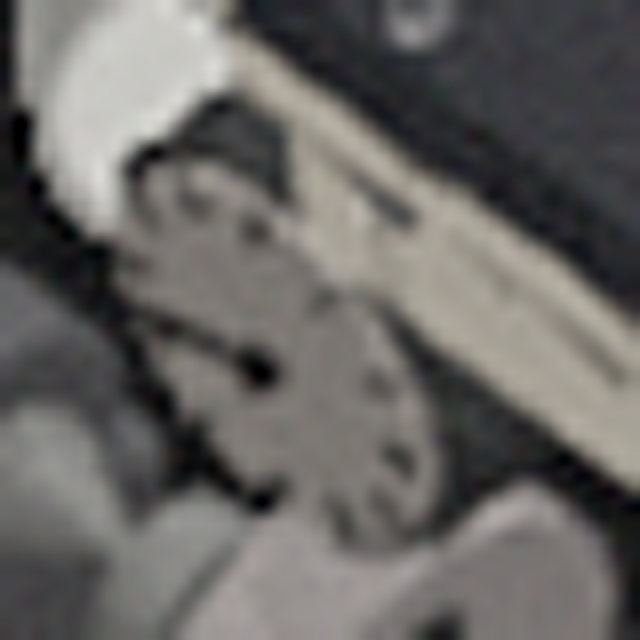

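```bash
python3 - <<'E'
from geo import *
def ori2(t,hd): # jaws horizontal, camera toward robot
    z=np.array([np.sin(t)*np.cos(hd),np.sin(t)*np.sin(hd),-np.cos(t)]);x=np.array([-np.cos(t)*np.cos(hd),-np.cos(t)*np.sin(hd),-np.sin(t)])
    return Ro.from_matrix(np.stack([x,np.cross(z,x),z],1))
rows([((.54,-.06,.35),-3.056),((.504,-.012,.327),ori2(np.radians(25),.085))],[10,4])
E
```

```text
-10 5.4 -5.6 -0 0 0.157; -9 6.9 -5.7 -0 0 0.157; -7.8 8.2 -5.6 -0 0 0.157; -6.4 9.3 -5.7 -0 0 0.157; -4.9 10.2 -5.6 -0 0 0.157; -3.2 10.9 -5.7 -0 0 0.157; -1.5 11.2 -5.6 -0 0 0.157; 0.3 11.3 -5.7 0 0 0.157
2.1 11.2 -5.6 0 0 0.157; 3.7 10.7 -5.7 0 0.001 0.157; 7.9 12.7 5.8 0 -0.109 0; 8.5 12.7 4.8 0 -0.109 0; 9 12.7 3.9 0 -0.109 0; 9.5 12.7 2.9 0 -0.109 0
end [ 0.50396571 -0.01205162  0.32699938] [ 3.14136775  0.43587336 -3.05643332]
```

Call:
step_arm(commands="-10 5.5 -5.6 0 0 0.157; -9 7 -5.7 0 0 0.157; -8 8 -5.6 0 0 0.157; -6.5 9.5 -5.7 0 0 0.157; -5 10 -5.6 0 0 0.157; -3 11 -5.7 0 0 0.157; -1.5 11 -5.6 0 0 0.157; 0.5 11.5 -5.7 0 0 0.157")

```text
t: 39.22
eef_pos: [0.552, -0.0786, 0.3392]
ee_rot: [-3.141, 0.001, -2.748]
force: [0.3, 0.4, 0.2]
width: 0.045
```

Call:
step_arm(commands="2 11 -5.6 0 0 0.157; 3.5 10.5 -5.7 0 0 0.157; 8 12.5 6 0 -0.109 0; 8.5 12.5 5 0 -0.109 0; 9 12.5 4 0 -0.109 0; 9.5 12.5 3 0 -0.109 0; 0 0 0 0 0 0")

```text
t: 40.1
eef_pos: [0.5007, -0.0137, 0.3244]
ee_rot: [-3.142, 0.436, -3.055]
force: [0.3, 0.3, 0.6]
width: 0.0451
```

```bash
python3 - <<'E'
from geo import *
s=get_state();print(s["t"],s["eef_pos"],s["ee_rot"],s["force"],s["q"])
w=grab_frame("wrist");save(w,"w27.png")
D=F([-15,0,178]);print(proj(w,D,s))
E
```

```text
40.2 [ 0.50418387 -0.01280702  0.32751899] [ 3.14106332  0.43860317 -3.05546847] [ 0.13195536 -0.27291806  0.54525085] [ 0.47949696 -0.23910388 -0.63059675  0.23194554 -0.78384855 -2.09590879]
[[313.35246369 235.24276223]]
```

View pics/w27.png

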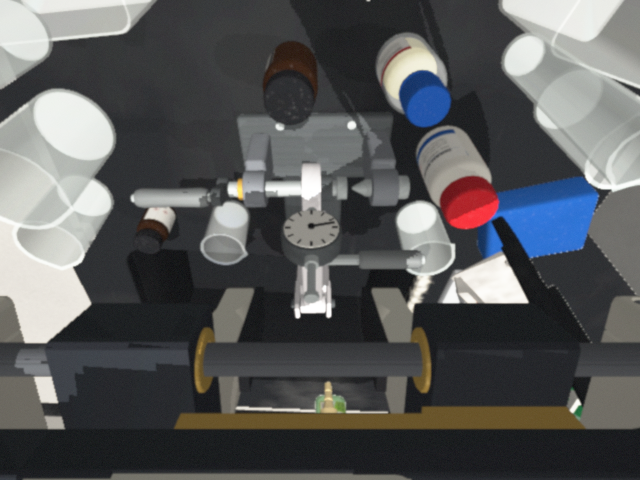

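```bash
cat > wr.py <<'E'
from geo import *
s=get_state();w=grab_frame("wrist")
ang=th[2]
def rect(xf,zc,name,yc=0):
    up=np.array([0,0,1.]);rt=Ro.from_euler('z',ang).apply([0,-1,0]);D=F([xf,yc,zc])
    n=480;yy,xx=np.mgrid[0:n,0:n];r=(xx-n/2)/7000;u=-(yy-n/2)/7000
    X=D+r[...,None]*rt+u[...,None]*up
    m=proj(w,X.reshape(-1,3),s).reshape(n,n,2).astype(np.float32)
    im=cv2.remap(cv2.cvtColor(w["frame"],cv2.COLOR_RGB2BGR),m[...,0],m[...,1],cv2.INTER_CUBIC)
    cv2.imwrite("pics/"+name,im)
import sys
rect(-15,178,sys.argv[1]);save(w,"wc_"+sys.argv[1],(262,180,362,280),6)
E
python3 wr.py r27.png
```

```text
(no output)
```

View pics/r27.png

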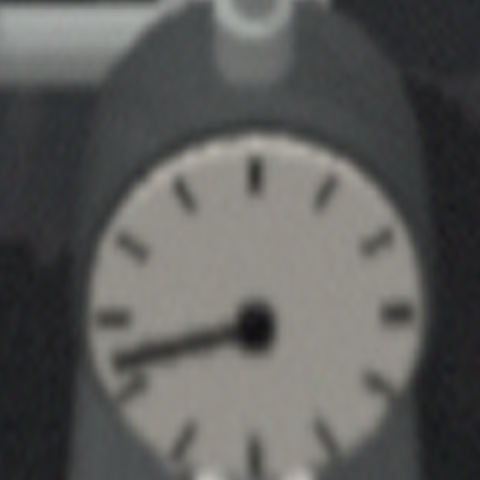

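View pics/wc_r27.png

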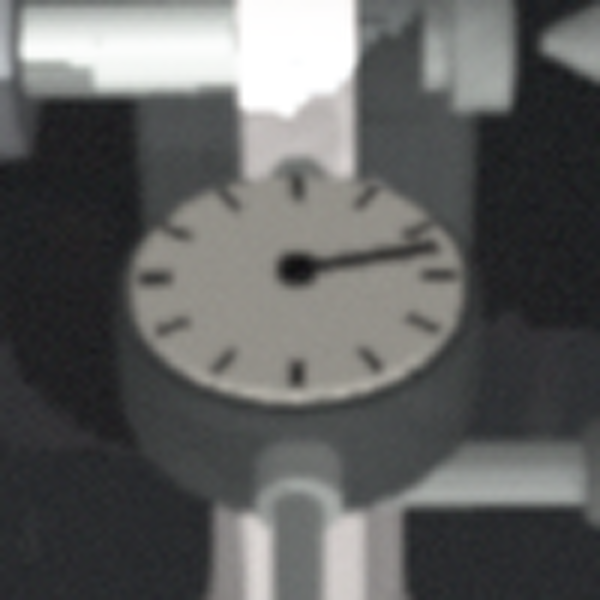

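```bash
python3 - <<'E'
from geo import *
R=ori(np.radians(18),.15);zt=R.as_matrix()[:,2];B=F([29,80,174]);print(B)
rows([((.53,.03,.35),R),(B-(.025+.05)*zt,R)],[11,5])
E
```

```text
[0.62315724 0.07815975 0.174     ]
-3.2 3.7 -0.8 -0.011 0.007 -0.148; -3.7 3.2 -0.8 -0.011 0.007 -0.148; -4.2 2.6 -0.8 -0.011 0.007 -0.148; -4.5 2 -0.8 -0.01 0.007 -0.148; -4.8 1.3 -0.8 -0.011 0.007 -0.148; -4.9 0.6 -0.8 -0.011 0.007 -0.148; -4.9 -0.1 -0.9 -0.01 0.007 -0.148; -4.8 -0.8 -0.9 -0.011 0.008 -0.148
-4.6 -1.5 -1 -0.01 0.007 -0.149; -4.4 -2.2 -1 -0.011 0.008 -0.148; -4 -2.9 -1.1 -0.01 0.007 -0.149; -6.7 -8 24.6 -0 0 0; -6.7 -8 24.6 -0 0 0; -6.7 -8 24.6 -0 0 0; -6.8 -8 24.6 -0 0 0; -6.7 -8 24.7 -0 0 0
end [0.60024669 0.07466998 0.24531298] [-2.82707031e+00  1.08576424e-04 -1.42025806e+00]
```

Call:
step_arm(commands="-3 3.5 -1 -0.011 0.007 -0.148; -3.5 3 -1 -0.011 0.007 -0.148; -4 2.5 -1 -0.011 0.007 -0.148; -4.5 2 -1 -0.01 0.007 -0.148; -5 1.5 -1 -0.011 0.007 -0.148; -5 0.5 -1 -0.011 0.007 -0.148; -5 0 -1 -0.01 0.007 -0.148; -5 -1 -1 -0.011 0.008 -0.148", jaw=0)

```text
t: 41.5
eef_pos: [0.5223, 0.0182, 0.3446]
ee_rot: [-2.83, 0.159, -1.834]
force: [0.0, 0.1, -0.1]
width: 0.0008
```

Call:
step_arm(commands="-4.5 -1.5 -1 -0.01 0.007 -0.149; -4.5 -2 -1 -0.011 0.008 -0.148; -4 -3 -1 -0.01 0.007 -0.149; -7 -8 22 0 0 0; -7 -8 22 0 0 0; -7 -8 22 0 0 0; -7 -8 22 0 0 0; 0 0 0 0 0 0")

```text
t: 42.5
eef_pos: [0.5815, 0.0662, 0.275]
ee_rot: [-2.831, -0.001, -1.42]
force: [0.0, 0.4, -0.3]
width: 0.0003
```

```bash
python3 - <<'E'
from geo import *
s=get_state();print(s["t"],s["eef_pos"],s["ee_rot"],s["force"],s["q"],s["width"])
R=ori(np.radians(18),.15);zt=R.as_matrix()[:,2];B=F([29,80,174])
rows([(B-(.025+.008)*zt,R)],[4])
w=grab_frame("wrist");save(w,"w28.png");p=grab_frame("scene");save(p,"s28.png",(180,60,420,240),3)
E
python3 dial.py d28.png; python3 -c "
from need import *
print(read('d28.png',np.array([256.5,370.])))"
```

```text
42.6 [0.581565   0.06606981 0.27716535] [-2.82746029e+00 -3.23548423e-04 -1.41977390e+00] [ 0.72159502 -0.42054035  0.60461259] [ 0.5139543   0.01978588 -0.45847825  0.15337724 -0.8036667  -0.45339154] 0.00023626076154167268
-1.4 -2.2 19.6 0 0 0; -1.4 -2.3 19.6 0 0 0; -1.5 -2.2 19.6 0 0 0.001; -1.4 -2.3 19.6 0 0 0
end [0.61312395 0.07661229 0.20538138] [-2.82746013e+00 -1.45569183e-05 -1.42072497e+00]
[[295.76294243 222.99953211]]
s17 (np.float64(1.5373442669257216), np.float64(22.93768226850692)) s18 (np.float64(0.7641141609249457), np.float64(20.654668977679815))
(np.float64(4.444600868489282), array([256.5, 370. ]))
```

View pics/s28.png

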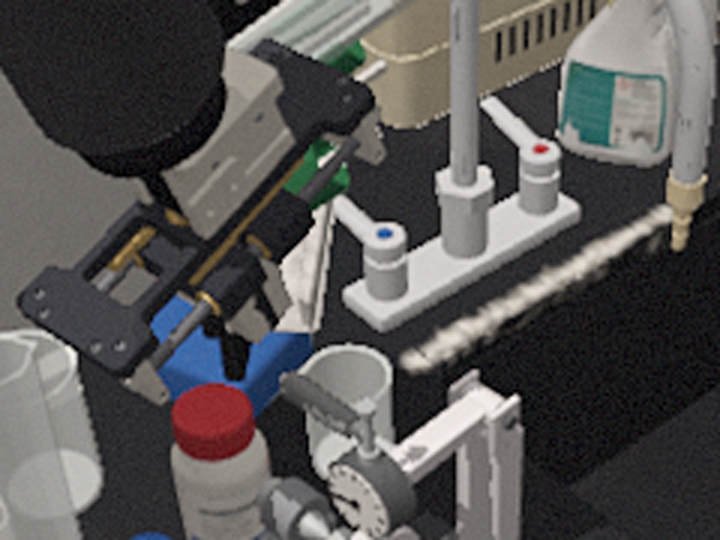

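View pics/w28.png

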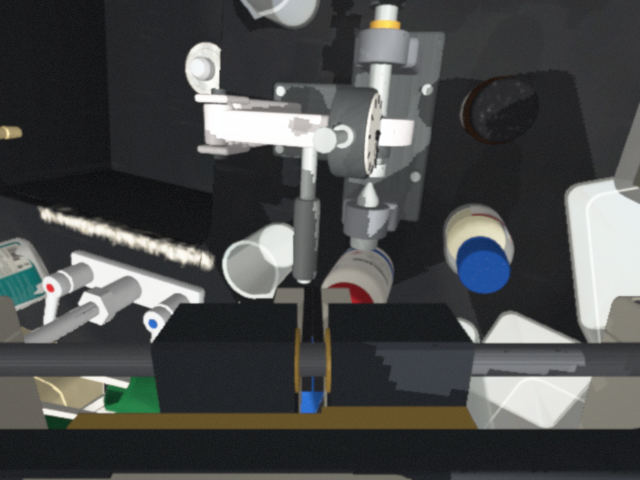

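Call:
step_arm(commands="-1.5 -2 19.5 0 0 0; -1.5 -2 19.5 0 0 0; -1.5 -2 19.5 0 0 0; -1.5 -2 19.5 0 0 0; 0 0 0 0 0 0")

```text
t: 43.62
eef_pos: [0.6113, 0.0767, 0.2041]
ee_rot: [-2.829, -0.001, -1.42]
force: [0.1, 0.4, 0.6]
width: 0.0002
```

```bash
python3 - <<'E'
from geo import *
s=get_state();print(s["t"],s["eef_pos"],s["ee_rot"],s["force"])
R=Ro.from_euler('xyz',s["ee_rot"]);print("bar top in tool",R.inv().apply(F([29,80,174])-s["eef_pos"])*1000-[0,0,25])
w=grab_frame("wrist");save(w,"w29.png",(200,150,440,420),2.5)
print(proj(w,[F([29,y,165]) for y in(44,73,102)],s))
E
```

```text
43.725 [0.61184085 0.0769294  0.20599047] [-2.82659647e+00 -7.57016474e-05 -1.41941021e+00] [0.2012312  0.05011746 0.61037528]
bar top in tool [ 0.48790831 -0.90188276  8.9398476 ]
[[319.71439743 221.83980992]
 [315.64451505 276.94997608]
 [311.96141304 326.82275977]]
```

View pics/w29.png

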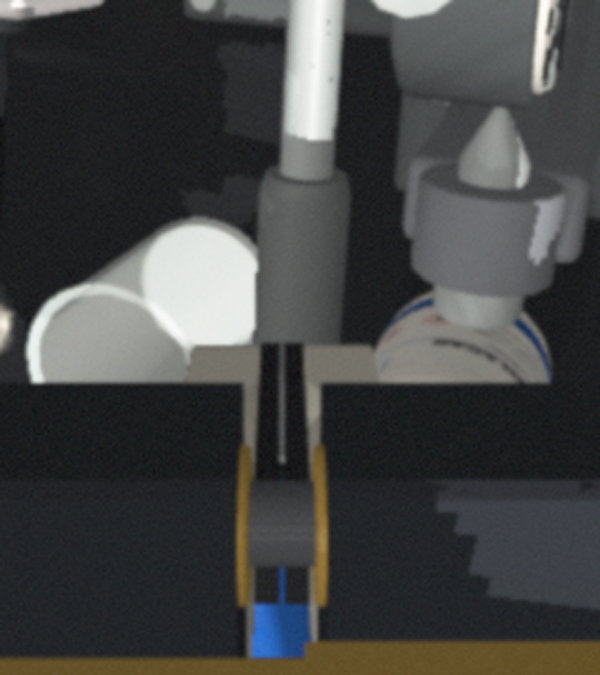

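Call:
step_arm(commands="0 3 4 0 0 0; 0 0 2 0 0 0; 0 0 2 0 0 0; 0 0 0 0 0 0")

```text
t: 44.28
eef_pos: [0.6114, 0.0769, 0.1974]
ee_rot: [-2.826, 0.0, -1.419]
force: [-3.8, 0.5, 4.4]
width: 0.0006
```

Call:
step_arm(commands="0 0.3 1 0 0 0; 0 0.3 1 0 0 0; 0 0 0 0 0 0")

```text
t: 44.65
eef_pos: [0.6115, 0.0769, 0.1971]
ee_rot: [-2.825, 0.0, -1.419]
force: [-13.0, -0.4, 17.2]
width: 0.0006
```

Call:
step_arm(commands="0 0.5 1 0 0 0; 0 0 0 0 0 0")

```text
t: 44.9
eef_pos: [0.6115, 0.0769, 0.1969]
ee_rot: [-2.824, 0.0, -1.419]
force: [-17.8, -0.3, 25.1]
width: 0.0002
```

```bash
python3 -c "
from geo import *
s=get_state();print(s['t'],s['eef_pos'],s['force'])"
python3 dial.py d30.png; python3 -c "
from need import *
print(read('d30.png',np.array([256.5,370.])))"
```

```text
45.0 [0.61151215 0.07693191 0.19693901] [-18.1532403   -0.05799799  24.7754371 ]
[[295.76294243 222.99953211]]
s17 (np.float64(1.5373442669257216), np.float64(22.93768226850692)) s18 (np.float64(0.7641141609249457), np.float64(20.654668977679815))
(np.float64(4.473172711111228), array([256.5, 370. ]))
```

Call:
step_arm(commands="0 0 -3 0 0 0; 0 0 -10 0 0 0; 0 0 -20 0 0 0; 0 0 -25 0 0 0; 0 0 -25 0 0 0; 0 0 -20 0 0 0; 0 0 0 0 0 0")

```text
t: 46.18
eef_pos: [0.5802, 0.0724, 0.2937]
ee_rot: [-2.824, 0.001, -1.419]
force: [-0.2, -0.0, -0.7]
width: 0.0002
```

```bash
python3 - <<'E'
from geo import *
s=get_state();print(s["t"],s["eef_pos"],s["force"])
p=grab_frame("scene");save(p,"s31.png");save(p,"d31.png",(282,205,322,245),16)
q=grab_frame("top")
for n in("amber_jar","media_bottle","beaker_low","salt_jar"):print(n,[(np.round(r["pixel"]).tolist(),round(r["conf"],2)) for r in recognise(p,n)][:3])
from need import read
print(read('d31.png',np.array([256.5,370.])))
E
```

```text
46.275 [0.57958736 0.07207663 0.29132408] [ 0.46558952 -0.37467346 -1.04725806]
amber_jar [([429.0, 301.0], 0.8), ([276.0, 303.0], 0.77)]
media_bottle [([234.0, 267.0], 0.8)]
beaker_low [([385.0, 267.0], 0.68)]
salt_jar []
(np.float64(4.441710594184354), array([256.5, 370. ]))
```

View pics/s31.png

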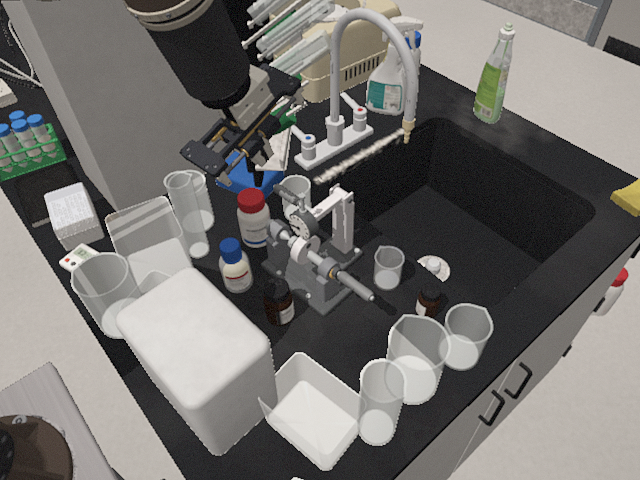

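```bash
python3 -c "
from station import *
print(job_done())"
```

```text
the job is handed in; nothing more can be done
None
```

The job is handed in at about 46 s of the 72 s allowed; no verdict was reported.

**What I did:**
- **Bottle:** I moved the larger amber jar from in front of the crank to the free spot. It stands upright about 0.14 m from the crank axis.
- **Gauge arm:** I swung it down by its side bar and pressed it onto its stop with about 21 N.
- **Spindle:** I turned the crank through the lowest reading, then a little past the highest to find the peak. I came back to it at a crank angle of about 338° and let go.

**Last checks:**
- The needle did not move when I let go, and it reads about 4.45 rad (18.5 mm), the highest seen.
- A second press on the bar with 25 N left the reading unchanged, so the arm is on its stop.
- In the last picture the amber jar, media bottle, salt jar and low beaker all stand upright, and the gripper touches nothing. The salt jar and beaker look unmoved by eye; the network did not report the salt jar in that picture.

**What disagreed:** The readings fit a sine of 8 mm amplitude, but the middle is about 10.5 mm instead of 11. The peak therefore reads about 0.5 mm below the stated 19 mm. The second press changed nothing and the needle's dial marks looked true, so I take this as an offset in reading the dial or in the nominal figure. My peak angle is uncertain by about 2–3°, which changes the reading by only about 0.01 mm.

**One slip:** My first approach to the bar ran near the end of a joint's range and stopped short. I backed off and came in again at a steeper angle without touching anything.

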